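# Set up the taro display stand

### The job

First swing the stand's stabiliser leg out from its right side until it snaps over and sits fully against its stop; put nothing on the shelf before that. Then move the marker pen from the tray onto the shelf, set the tall taro pieces of the near basket on the shelf too, and lay its low pieces in the tray in one layer; once they are in, slide the tray under the shelf, straight and fully home against the back panel, without a low piece hitting the shelf. Leave the roll of tape alone.

Things in the scene. Friction and masses are not known exactly. Their poses are not given: they have to be found in the camera images.
- stand: Fixed steel display stand: two side frames, back panel, one shelf, 180 mm wide (its y). Origin: centre of its footprint (100 x 140 mm) on the table; +x to its back, away from the open front that faces the robot; z up. Space below the shelf: 110 mm wide, 75 mm high, open at the front; the back panel's inner face is at x = +42 mm.
- shelf_board: The stand's shelf, fixed: from x = -60 to +50 mm and y = -90 to +90 mm in the stand's frame, underside 75 mm and top 87 mm above the table, with a 4 mm lip along the front edge and a 30 mm guard along the back edge. Origin: on its underside, above the stand's origin.
- brace_leg (a joint): Stabiliser leg: low steel arm, 82 mm long, 18 mm wide, 5 to 18 mm above the table, on a vertical hinge. 0: stowed, pointing to the stand's -x; grows anticlockwise seen from above; 1.571: fully out, pointing to the stand's -y. Over-centre spring: resists (6 N at the knob at first, then less) until about 1.15 rad, then drives it onto its stop and holds it; let go earlier, it springs back.
- leg_hinge (a point): On the leg's hinge axis, 10 mm above the table; in the stand's frame at (-30, -90) mm.
- leg_knob (a point): On the upright black knob at the leg's free end, 75 mm from the hinge axis. The knob is a 14 mm thick round pin standing from 18 to 76 mm above the table; this point is on its axis, 66 mm above the table.
- tray: Low open grey tray, loose, 0.45 kg, 180 (its x) x 85 mm (y), walls 4 mm thick, 18 mm high, floor 4 mm thick. Origin: centre of its underside; x towards the end that goes under the shelf. Room for three pieces in one row, x = -58, 0, +58 mm. Home against the back panel its origin is at x = -48 mm in the stand's frame; 78 mm of it stay before the shelf.
- tray_tab (a point): On the upright grip tab in the middle of the tray's front (-x) end: 22 mm long (x), 12 mm thick (y), 60 mm high. This point is on the tab's middle, 45 mm above the tray's underside, 99 mm from the tray's centre.
- marker: Marker pen, round, 17 mm thick, 135 mm long (its y), 20 g, lying across the tray, on its two side walls, at the start. Origin: mid length, on the underside as it first lies; its axis passes through z = +8 mm in its own frame, also when it has rolled.
- pink_basket: The near basket, red plastic, fixed, 275 mm (its x) by 390 mm (its y) at the rim, which is 122 mm above the table. Origin: centre of its base on the table. A white draining grid, 232 x 346 mm, lies in it as a raised floor, its top 105 mm above the table; the taro pieces lie on the grid.
- taro_a: Cut piece of taro, loose, 60 g, about 52 x 53 mm, 51 mm high; one of the three low pieces. Origin: not far from the middle, its axes tilted; go by the point. May be absent.
- taro_a_grip (a point): Middle of taro_a (half its height above what it lies on). As the piece lies at the start, z is up and y is the level direction across which to pinch it (the second size above is along y, the first along x).
- taro_b: Cut piece of taro, loose, 60 g, about 48 x 50 mm, 42 mm high; the lowest of the three low pieces. Origin: not far from the middle, its axes tilted; go by the point. May be absent.
- taro_b_grip (a point): Middle of taro_b (half its height above what it lies on). As the piece lies at the start, z is up and y is the level direction across which to pinch it (the second size above is along y, the first along x).
- taro_c: Cut piece of taro, loose, 60 g, about 55 x 59 mm, 52 mm high; one of the three low pieces. Origin: not far from the middle, its axes tilted; go by the point. May be absent.
- taro_c_grip (a point): Middle of taro_c (half its height above what it lies on). As the piece lies at the start, z is up and y is the level direction across which to pinch it (the second size above is along y, the first along x).
- taro_d: Cut piece of taro, loose, 60 g, about 64 x 56 mm, 67 mm high; one of the two tall pieces, the bulkier. Origin: not far from the middle, its axes tilted; go by the point. May be absent.
- taro_d_grip (a point): Middle of taro_d (half its height above what it lies on). As the piece lies at the start, z is up and y is the level direction across which to pinch it (the second size above is along y, the first along x).
- taro_e: Cut piece of taro, loose, 60 g, about 46 x 48 mm, 66 mm high; one of the two tall pieces, the narrower. Origin: not far from the middle, its axes tilted; go by the point. May be absent.
- taro_e_grip (a point): Middle of taro_e (half its height above what it lies on). As the piece lies at the start, z is up and y is the level direction across which to pinch it (the second size above is along y, the first along x).
- tape_roll: Roll of brown tape, loose, 96 mm across, 48 mm high, right of the work; not part of the job. Origin: centre of its underside.
Not all that is in view belongs to the job. Leave any green look-alike of the taro_c alone.

How it is judged:
By the outcome, as a careful person would: the job done as asked, in the order asked, and still so for the second after the job is handed in, with the robot touching nothing.
Of taro_a, taro_b, taro_c, taro_d, taro_e only 3 to 5 are there at a start; the rules pass over those that are not, and their reading is None.
At some moment in a run one of taro_a, taro_b, taro_c may be knocked a few centimetres aside while the robot is not near it.
Once in a run the grip may slacken for a moment while it holds something.
It also fails if it takes over 210 s, if anything falls off the work surface, if the arm or the gripper's body presses on something with over 40 N, if the wrist force passes 120 N, or if a joint passes its speed limit or range.

### The arm

A 6-joint arm with a two-finger parallel gripper is mounted at the origin on a cart in front of the work surface, level with it; the furniture and walls round the work are solid. World frame = base frame: x ahead of the robot, y to its left, z up, the work surface at z = 0. Lengths are in m, angles in rad, forces in N, time in s.
With the tool pointing down it reaches from about 0.25 to 0.8 m from the base axis. Payload 8.5 kg.
Tool frame: the origin (TCP) lies midway between the tips of the shut fingers; the grasp point (between the pads) lies 19 mm behind it; z points along the fingers, y is the line along which they close (so a half turn about z gives the same grasp; the last joint's range is limited). The gripper opens to 85 mm and grips with 20 to 120 N. Pads are 22 mm wide; open, the fingers measure 114 mm over their backs; the gripper's body (76 mm by 85 mm) begins 54 mm behind the grasp point. The pads swing forward as they close: fully open they stand 13 mm farther back than shut.
Start: joints at [-1.313, 0.238, -0.013, 1.319, 0, 1.571], TCP at [0.134, -0.508, 0.231] pointing down, gripper open.
Joint ranges: [-2.66, 2.66], [-1.03, 1.9], [-1.14, 1.46], [-1.82, 2.27], [-1.45, 1.34], [-3.14, 3.14]. Speed limits (rad/s): [2.22, 2.22, 2.79, 3.14, 3.14, 3.14].

### API

Orientations are given as a 3x3 rotation matrix whose columns are the frame's x, y, z axes.
In Python, from cell import env gives the robot as it stands. The module is installed in compiled form; this text tells all that it offers.
- The arm moves only by the shell command python3 -m handwheel 'ROWS' [FORCE]. ROWS is JSON, a list of rows, each a list of 3 entries, a list of its own where there are three numbers: the closure, from 0 (fully open) to 1 (shut), then the shift along the tool's x, y, z in mm, then the turn, a rotation vector about the tool's x, y, z in degrees. A call has 1 to 8 rows; each row shifts and turns the commanded pose from where the row before left it, along the tool's axes as they then stand; what a row does not reach is not made up. A row lasts 1/8 s, in which the tool goes at most 62.5 mm and 10.7 degrees, less where a joint would pass 70% of its speed; a pose out of reach is approached as far as the arm can. A call with a gripper value outside its range is refused whole. The fingers move at their own pace and stop on an object; FORCE is the grip in N (left out, the last holds). Time passes only in rows, so rows that do not move let the fingers close. It gives the time, the measured TCP pose, the force, the opening and the grip force at its end, in the units of the state.
- env.observe(): the state, without advancing time (a new reading comes with each control period).
- env.camera(name): name is "scene" or "top"; returns the picture (384x512x3 uint8, blue, green, red); there is no depth.
- env.camera_model(name): a dict with "fx", "fy", "cx", "cy" (pixels), "origin" and "orientation" of the camera in the world. Camera axes: x right, y down, z forward; pixel columns grow to the right and rows downward; lengths in m; the calibration is good to about 2 mm. A picture is of the moment at which its call begins. camera_model takes no time and is no camera call.
- env.job_done(): hands the job in; it is judged then, once.
The state is a dict: "clock": time; "q": joint angles; "joint_vel": joint speeds; "tau": joint torques, N m; "tcp_pos": TCP position; "tcp_rot": TCP orientation; "wrist_force": force on the tool from outside, world axes, zero at the start; "wrist_torque": the same for the moment, N m; "opening": finger opening in m; "grip_force": force on a finger pad.
Only numpy, scipy, OpenCV 4.12 (cv2) and the standard library are available. Lean on these libraries where they do the work, as an engineer would, in place of code of your own. Each camera call takes 0.05 s, during which the arm holds its last target. There are 200 camera calls.

## Working session

There is one attempt and no reset: what is moved stays moved. The work goes in short steps, Python scripts to look and compute and a shell command to move; the robot and the scene stay as the last step left them, time stands still between calls to the robot, and variables do not carry over. Pictures are saved under pics/ and viewed, at most 14 in all, crops included, and the job is handed in when it is done.

```bash
mkdir -p pics; python3 - <<'E'
from cell import env
import cv2, numpy as np
for n in("scene","top"):
    m=env.camera_model(n); print(n,{k:np.round(v,4).tolist() for k,v in m.items()})
    cv2.imwrite(f"pics/{n}0.png",cv2.resize(env.camera(n),(800,600),interpolation=cv2.INTER_CUBIC))
s=env.observe(); print(s)
E
```

```text
scene {'fx': 395.1596, 'fy': 395.1596, 'cx': 257.3759, 'cy': 187.5649, 'origin': [-0.0751, -1.0417, 0.985], 'orientation': [[0.8825, -0.2871, 0.3726], [-0.4701, -0.5662, 0.677], [0.0166, -0.7726, -0.6346]]}
top {'fx': 402.6179, 'fy': 402.6179, 'cx': 257.9064, 'cy': 189.2533, 'origin': [0.3435, -0.0994, 1.2891], 'orientation': [[-0.0109, -0.9971, 0.0754], [-0.9999, 0.0112, 0.0038], [-0.0047, -0.0753, -0.9971]]}
{'clock': 0.1, 'q': array([-1.31298919e+00,  2.38732828e-01, -1.41814560e-02,  1.31918180e+00,
       -1.69739304e-05,  1.57079874e+00]), 'joint_vel': array([-0.00128947, -0.00057001,  0.0021293 , -0.00075632,  0.00130165,
        0.00053911]), 'tau': array([ 9.96531671e-04, -5.39718211e+01,  3.46999204e+01,  1.34349187e-02,
        1.03234352e-04, -1.83261321e-06]), 'tcp_pos': array([ 0.13375462, -0.50729147,  0.23073111]), 'tcp_rot': array([[ 9.66952006e-01,  2.54958227e-01, -3.47799467e-04],
       [ 2.54958464e-01, -9.66951195e-01,  1.25247208e-03],
       [-1.69770502e-05, -1.29975480e-03, -9.99999155e-01]]), 'wrist_force': array([-0.28979458,  0.71418936,  0.36440999]), 'wrist_torque': array([0.03087756, 0.02287221, 0.02692189]), 'grip_force': 0.0, 'opening': 0.08497937829396557}
```

View pics/scene0.png

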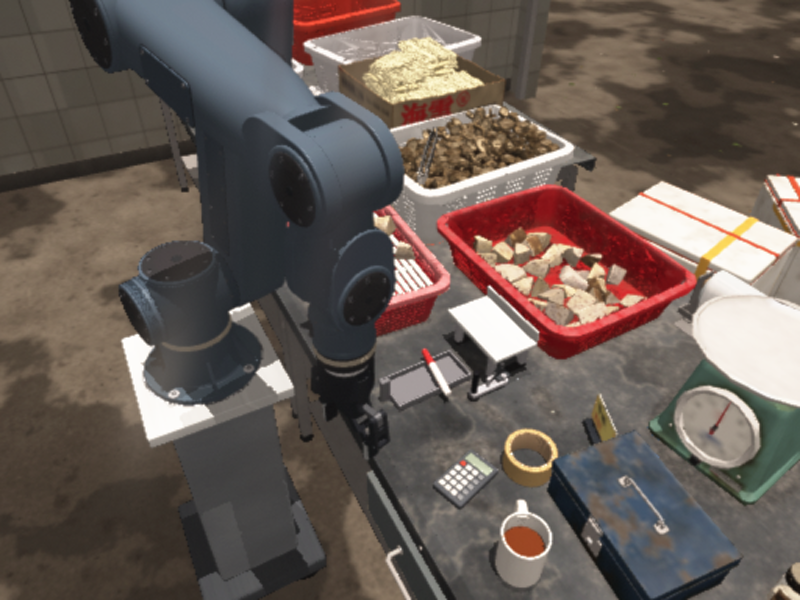

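View pics/top0.png

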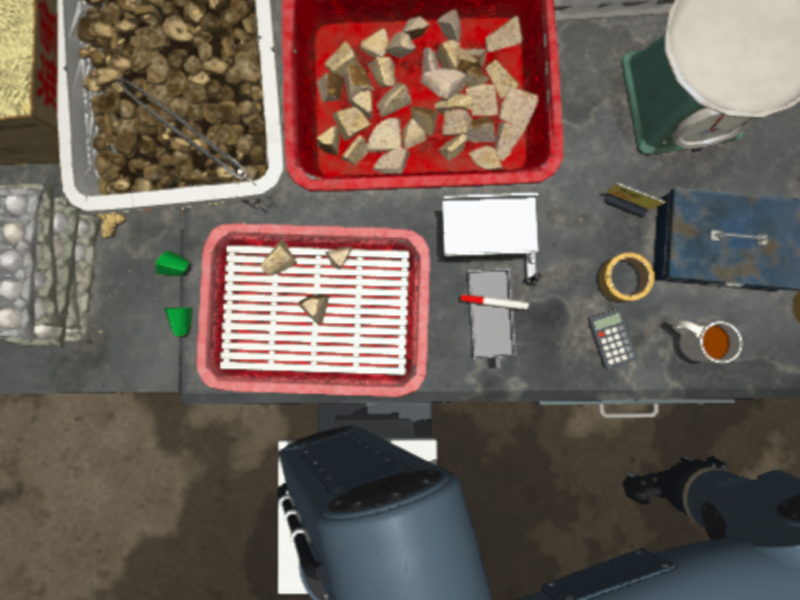

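The candidates, in 800x600 top-view pixels:

- **Taro on the near basket's grid:** (279,258), (340,258) and (315,308).
- **Look-alikes:** green pieces at (172,264) and (179,321), plus the taro pieces in the far red basket. I'll leave all of these.
- **Leg knob:** (535,277), at the stand's right. The shelf is the white plate at (490,225).
- **Tray:** (490,315), with its tab at (494,362) and the red/white marker at (493,300).

Next I'll check these in a close crop.

```bash
cat > h.py <<'E'
from cell import env
import cv2, numpy as np
M={n:env.camera_model(n) for n in("scene","top")}
def ray(n,p):
    m=M[n]; d=np.array([(p[0]-m["cx"])/m["fx"],(p[1]-m["cy"])/m["fy"],1.]); return np.array(m["origin"]),np.array(m["orientation"])@d
def onz(n,p,z):
    o,d=ray(n,p); return o+d*(z-o[2])/d[2]
def tri(pt,ps):
    (a,u),(b,v)=ray("top",pt),ray("scene",ps)
    s=np.linalg.lstsq(np.c_[u,-v],b-a,rcond=None)[0]; p,q=a+u*s[0],b+v*s[1]
    return (p+q)/2,np.linalg.norm(p-q)
def proj(n,P):
    m=M[n]; c=np.array(m["orientation"]).T@(np.array(P)-m["origin"]); return np.array([m["fx"]*c[0]/c[2]+m["cx"],m["fy"]*c[1]/c[2]+m["cy"]])
def blobs(mask,amin):
    for c in cv2.findContours(mask,cv2.RETR_EXTERNAL,cv2.CHAIN_APPROX_NONE)[0]:
        if cv2.contourArea(c)>=amin: yield c
def crop(img,x0,y0,w,h,k): return cv2.resize(img[y0:y0+h,x0:x0+w],None,fx=k,fy=k,interpolation=cv2.INTER_CUBIC)
E
python3 - <<'E'
from h import *
t,s=env.camera("top"),env.camera("scene")
np.save("t0.npy",t);np.save("s0.npy",s)
out=np.zeros((600,800,3),np.uint8)
a=crop(t,278,118,80,120,5)
out[:600,:400]=a
out[:300,400:800]=crop(s,240,180,100,75,4)
out[300:600,400:800]=crop(t,130,145,100,75,4)
cv2.imwrite("pics/c1.png",out)
hsv=cv2.cvtColor(t,cv2.COLOR_BGR2HSV)
# taro: tan hues in grid
roi=np.zeros(t.shape[:2],np.uint8);roi[150:245,135:268]=1
m=(cv2.inRange(hsv,(10,40,40),(30,255,255))*roi)
for c in blobs(m,30):
    r=cv2.minAreaRect(c);print("taro",cv2.contourArea(c),np.round(r[0],1),np.round(r[1],1),round(r[2]),np.round(onz("top",r[0],.13),3))
w=cv2.inRange(hsv,(0,0,190),(179,40,255))*0
roi=np.zeros(t.shape[:2],np.uint8);roi[118:172,278:350]=1
w=cv2.inRange(hsv,(0,0,170),(179,50,255))*roi
for c in blobs(w,200):
    r=cv2.minAreaRect(c);b=cv2.boxPoints(r);print("shelf",r);print(np.round([onz("top",p,.087) for p in b],3).tolist())
E
```

```text
taro 191.5 [198.  195.4] [20.6 18.2] 14 [0.415 0.078 0.13 ]
taro 107.5 [215.9 162.1] [12.8 14.7] 34 [0.512 0.026 0.13 ]
taro 257.0 [176.4 165.9] [17.7 21.1] 59 [0.502 0.141 0.13 ]
shelf ((313.6051025390625, 149.44268798828125), (45.11409378051758, 60.068843841552734), 87.95458984375)
[[0.62, -0.172, 0.087], [0.624, -0.354, 0.087], [0.487, -0.355, 0.087], [0.482, -0.175, 0.087]]
```

View pics/c1.png

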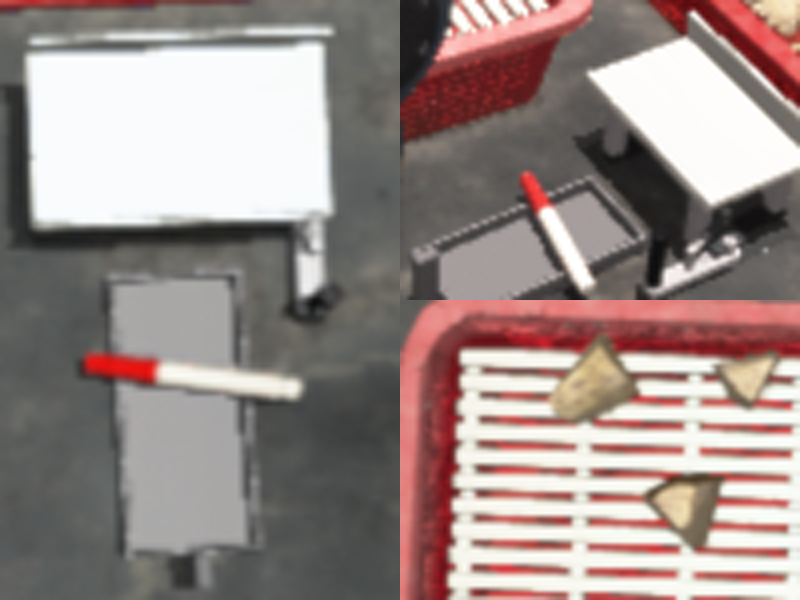

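The crop confirms the choices. In native top pixels, the shelf front edge runs (284,163.6)–(344.4,161) and the knob is at about (340,178.6). The tray corners are near (299.6,173.6), (325.6,172.4), (329.6,227) and (303,228.4), and the marker runs (294.6,190.6)–(338,195.6). The pieces in the basket are three tan chunks.

```bash
python3 - <<'E'
from h import *
t,s=np.load("t0.npy"),np.load("s0.npy")
c=lambda x,y:(278+(x-2)/5,118+(y-2)/5)
sc=lambda x,y:(240+(x-401.5)/4,180+(y-1.5)/4)
o=lambda p,z:onz("top",p,z)
fl,fr=o(c(30,228),.091),o(c(332,215),.091)
bl,br=o(c(30,40),.117),o(c(333,28),.117)
print("front",fl,fr,np.linalg.norm(fl-fr),"back",bl,br,np.linalg.norm(bl-br))
yw=[np.degrees(np.arctan2(*(a-b)[[1,0]]))-90 for a,b in((fl,fr),(bl,br))];print("yaw",yw)
# two-view heights: front corners in scene crop: FL (588,72), FR(710,205)
for n,a,b in(("fl",c(30,228),sc(588,72)),("fr",c(332,215),sc(710,205)),("tray_ne",c(108,278),sc(596,180)),("knobtop",c(310,300),sc(657,236))): print(n,np.round(tri(a,b),4) if 0 else (np.round(tri(a,b)[0],4),round(tri(a,b)[1],4)))
tc=[o(c(*p),.018) for p in((108,278),(238,273),(258,545),(125,552))]
print("tray",np.round(tc,4).tolist(),np.mean(tc,0), "L",np.linalg.norm(tc[0]-tc[3]),np.linalg.norm(tc[1]-tc[2]),"W",np.linalg.norm(tc[0]-tc[1]))
for a,b in((tc[3],tc[0]),(tc[2],tc[1])): print("trayyaw",np.degrees(np.arctan2(*(b-a)[[1,0]])))
print("tab top",o(c(183,570),.06)); me=[o(c(*p),.027) for p in((83,363),(301,389))];print("marker",me,np.linalg.norm(me[0]-me[1]))
yaw=np.radians(np.mean(yw)); R=np.array([[np.cos(yaw),-np.sin(yaw)],[np.sin(yaw),np.cos(yaw)]])
O1=((fl+fr)/2)[:2]-R@[-.06,0];O2=((bl+br)/2)[:2]-R@[.05,0];print("stand",O1,O2,np.degrees(yaw))
O=(O1+O2)/2
for nm,p in(("hinge",(-.03,-.09,.01)),("knob",(-.105,-.09,.076)),("knobend",(-.03,-.165,.066))):
    P=np.r_[O+R@p[:2],p[2]];print(nm,P,"top800px",proj("top",P),"scene",proj("scene",P))
print("c(knob)",c(310,300),sc(657,236))
E
```

```text
front [ 0.51157245 -0.17263722  0.091     ] [ 0.51732819 -0.35374004  0.091     ] 0.1811942647246103 back [ 0.61984486 -0.17280826  0.117     ] [ 0.62488481 -0.35181878  0.117     ] 0.179081460190097
yaw [np.float64(1.8203392841015784), np.float64(1.6127091754019034)]
fl (array([ 0.5156, -0.1746,  0.0841]), np.float64(0.0068))
fr (array([ 0.5203, -0.3565,  0.0828]), np.float64(0.004))
tray_ne (array([ 0.4945, -0.2292,  0.0096]), np.float64(0.0096))
knobtop (array([ 0.4741, -0.3479,  0.0608]), np.float64(0.0106))
tray [[0.4893, -0.2261, 0.018], [0.4915, -0.3086, 0.018], [0.3195, -0.3171, 0.018], [0.316, -0.2335, 0.018]] [ 0.40404555 -0.27135493  0.018     ] L 0.17343177077501715 0.17225497865148315 W 0.08256471756881587
trayyaw 2.460663306656036
trayyaw 2.8329177644687156
tab top [ 0.30563158 -0.2640914   0.06      ]
marker [array([ 0.43468295, -0.20849787,  0.027     ]), array([ 0.41678724, -0.34492426,  0.027     ])] 0.13759511966738408
stand [ 0.5744234  -0.26139136] [ 0.57238727 -0.26381125] 1.716524229751741
hinge [ 0.5461147  -0.35345955  0.01      ] top800px [338.39593009 155.38819959] scene [319.94697737 243.19467066]
knob [ 0.47114836 -0.35570614  0.076     ] top800px [344.0291752  176.45304414] scene [303.21663774 237.43070468]
knobend [ 0.54836129 -0.4284259   0.066     ] top800px [366.41482045 151.4694975 ] scene [336.54320236 246.58783085]
c(knob) (339.6, 177.6) (303.875, 238.625)
```

Stand: origin ≈ (0.573, -0.2625), yaw 1.7°. The knob is at about (0.471, -0.356), and its top projects to native (344,176), where the dark pin's tip is. I'll go to the knob first.

```bash
cat > plan.py <<'E'
import sys
from h import *
# target TCP x y z(m), tool-y angle deg from above (mod 180)
def plan(x,y,z,a=None):
    s=env.observe();R=s["tcp_rot"];d=R.T@(np.array([x,y,z])-s["tcp_pos"])*1e3
    cur=np.degrees(np.arctan2(R[1,1],R[0,1]));tilt=np.degrees(np.arccos(-R[2,2]))
    print("shift",np.round(d,1),"yang",round(cur,1),"tilt",round(tilt,2),end=" ")
    if a is not None:
        t=(cur-a+90)%180-90;print("turn tool z",round(t,1),"q6",round(s["q"][5],2),end=" ")
        # shift if the turn is made first
        c,n=np.cos(np.radians(t)),np.sin(np.radians(t));print("shift after turn",np.round([c*d[0]+n*d[1],-n*d[0]+c*d[1],d[2]],1),end="")
    print(" F",np.round(s["wrist_force"],1),"open",round(s["opening"],4),"t",round(s["clock"],1))
if __name__=="__main__": plan(*map(float,sys.argv[1:]))
E
python3 -m handwheel '[[0,[45,-7.5,5],[0,0,0]],[0,[45,-7.5,5],[0,0,0]],[0,[45,-7.5,5],[0,0,0]],[0,[45,-7.5,5],[0,0,0]],[0,[45,-7.5,5],[0,0,0]],[0,[45,-7.5,5],[0,0,0]],[0,[45,-7.5,5],[0,0,0]],[0,[45,-7.5,5],[0,0,0]]]' 20
python3 -m handwheel '[[0,[0,0,0],[0,0,6.5]],[0,[0,0,0],[0,0,6.5]],[0,[0,0,0],[0,0,0]]]'
python3 plan.py 0.471 -0.356 0.045 -88.3
```

```text
clock: 1.2
tcp_pos: [0.4679, -0.357, 0.191]
tcp_rot: [[0.967, 0.255, -0.0], [0.255, -0.967, 0.0], [-0.0, -0.0, -1.0]]
wrist_force: [0.3, -0.8, 0.3]
opening: 0.0852
grip_force: 0.0
clock: 1.58
tcp_pos: [0.4667, -0.3576, 0.191]
tcp_rot: [[0.999, 0.032, -0.0], [0.032, -0.999, 0.0], [-0.0, -0.0, -1.0]]
wrist_force: [0.3, -0.2, 0.1]
opening: 0.0856
grip_force: 0.0
shift [  4.5  -1.4 146. ] yang -88.2 tilt 0.04 turn tool z 0.1 q6 2.46 shift after turn [  4.4  -1.4 146. ] F [ 0.3 -0.2  0.1] open 0.0856 t 1.6
```

```bash
python3 -m handwheel '[[0,[4.5,-1.5,25],[0,0,0]],[0,[0,0,25],[0,0,0]],[0,[0,0,25],[0,0,0]],[0,[0,0,25],[0,0,0]],[0,[0,0,25],[0,0,0]],[0,[0,0,20],[0,0,0]],[0,[0,0,0],[0,0,0]]]'
python3 - <<'E'
from h import *
t,s=env.camera("top"),env.camera("scene");np.save("t1.npy",t);np.save("s1.npy",s)
out=np.zeros((600,800,3),np.uint8)
out[:300,:400]=crop(s,265,210,80,60,5)
out[300:600,:400]=crop(t,310,145,80,60,5)
out[:300,400:]=crop(s,200,105,100,75,4)
out[300:,400:]=crop(t,130,145,100,75,4)
cv2.imwrite("pics/c2.png",out)
E
```

```text
clock: 2.45
tcp_pos: [0.47, -0.3556, 0.045]
tcp_rot: [[0.999, 0.033, -0.002], [0.033, -0.999, 0.002], [-0.002, -0.002, -1.0]]
wrist_force: [0.3, -0.1, 0.5]
opening: 0.0852
grip_force: 0.0
```

View pics/c2.png

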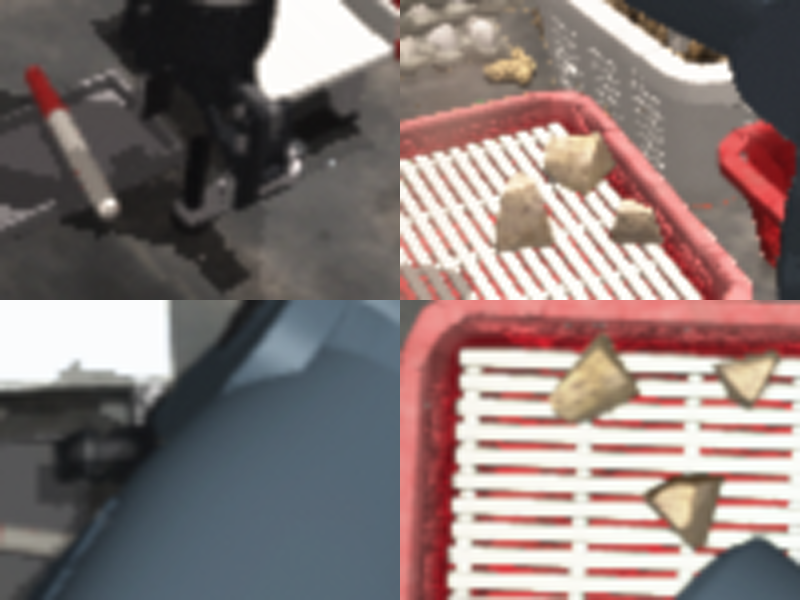

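The pin stands between the open fingers (scene crop ~(192,160)). The basket shows a tall, narrow piece in front, a bulky one at back left and a small low one at the right. I'll close on the pin.

```bash
python3 -m handwheel '[[1,[0,0,0],[0,0,0]],[1,[0,0,0],[0,0,0]],[1,[0,0,0],[0,0,0]],[1,[0,0,0],[0,0,0]],[1,[0,0,0],[0,0,0]],[1,[0,0,0],[0,0,0]]]' 25; python3 plan.py 0.471 -0.356 0.045
```

```text
clock: 3.3
tcp_pos: [0.4713, -0.358, 0.0467]
tcp_rot: [[1.0, 0.03, 0.0], [0.03, -1.0, -0.003], [0.0, 0.003, -1.0]]
wrist_force: [-1.6, -7.2, 0.7]
opening: 0.013
grip_force: 27.7
shift [-0.2 -2.   1.7] yang -88.3 tilt 0.19  F [-1.6 -7.2  0.7] open 0.013 t 3.3
```

```bash
python3 -m handwheel '[[1,[0.7,10.4,0],[0,0,-8]],[1,[0.7,10.4,0],[0,0,-8]],[1,[0.7,10.4,0],[0,0,-8]]]'; python3 -m handwheel '[[1,[0.7,10.4,0],[0,0,-8]],[1,[0.7,10.4,0],[0,0,-8]],[1,[0.7,10.4,0],[0,0,-8]]]'
```

```text
clock: 3.68
tcp_pos: [0.4775, -0.3859, 0.0467]
tcp_rot: [[0.899, 0.439, -0.002], [0.439, -0.899, 0.001], [-0.001, -0.002, -1.0]]
wrist_force: [-3.8, 3.9, 7.1]
opening: 0.013
grip_force: 28.3
clock: 4.05
tcp_pos: [0.496, -0.4119, 0.0467]
tcp_rot: [[0.643, 0.766, -0.003], [0.766, -0.643, -0.001], [-0.003, -0.001, -1.0]]
wrist_force: [-6.6, -2.8, 4.9]
opening: 0.013
grip_force: 28.2
```

```bash
python3 -m handwheel '[[1,[0.7,10.4,0],[0,0,-8]],[1,[0.7,10.4,0],[0,0,-8]],[1,[0.7,10.4,0],[0,0,-8]],[1,[0,0,0],[0,0,0]]]'; python3 -m handwheel '[[1,[0.7,10.4,0],[0,0,-8]],[1,[0.7,10.4,0],[0,0,-8]],[1,[0.2,4,0],[0,0,-3]],[1,[0,0,0],[0,0,0]],[1,[0,0,0],[0,0,0]]]'
```

```text
clock: 4.55
tcp_pos: [0.5249, -0.4284, 0.0468]
tcp_rot: [[0.279, 0.96, -0.0], [0.96, -0.279, -0.004], [-0.004, 0.001, -1.0]]
wrist_force: [-2.6, -9.4, 2.4]
opening: 0.013
grip_force: 27.8
clock: 5.18
tcp_pos: [0.549, -0.4317, 0.0469]
tcp_rot: [[-0.047, 0.999, -0.0], [0.999, 0.047, -0.005], [-0.005, -0.0, -1.0]]
wrist_force: [-2.5, -11.8, 0.2]
opening: 0.0131
grip_force: 27.7
```

```bash
python3 -m handwheel '[[1,[0,3,0],[0,0,0]],[1,[0,0,0],[0,0,0]]]'; python3 -m handwheel '[[0,[0,-2,0],[0,0,0]],[0,[0,0,0],[0,0,0]],[0,[0,0,0],[0,0,0]],[0,[0,0,0],[0,0,0]],[0,[0,0,0],[0,0,0]],[0,[0,0,-20],[0,0,0]],[0,[0,0,-50],[0,0,0]],[0,[0,0,-50],[0,0,0]]]'
python3 -m handwheel '[[0,[-40,0,-20],[0,0,0]],[0,[-40,0,-20],[0,0,0]],[0,[0,0,0],[0,0,0]]]'
python3 - <<'E'
from h import *
t,s=env.camera("top"),env.camera("scene");np.save("t1.npy",t);np.save("s1.npy",s)
out=np.zeros((600,800,3),np.uint8)
out[:300,:400]=crop(s,285,205,80,60,5)
out[300:600,:400]=crop(t,310,145,80,60,5)
out[:,400:]=crop(s,216,115,80,120,5)
cv2.imwrite("pics/c3.png",out)
for n in("top","scene"):print(n,proj(n,[0.5484,-.4284,.076]))
E
python3 plan.py 0.471 -0.356 0.045
```

```text
clock: 5.42
tcp_pos: [0.5491, -0.4317, 0.0468]
tcp_rot: [[-0.045, 0.999, -0.005], [0.999, 0.045, -0.005], [-0.005, -0.005, -1.0]]
wrist_force: [-14.4, -12.5, 4.4]
opening: 0.0128
grip_force: 28.5
clock: 6.42
tcp_pos: [0.5501, -0.4282, 0.1673]
tcp_rot: [[-0.048, 0.999, -0.001], [0.999, 0.048, 0.001], [0.001, -0.001, -1.0]]
wrist_force: [1.5, -1.1, 0.5]
opening: 0.0852
grip_force: 0.0
clock: 6.8
tcp_pos: [0.5543, -0.5113, 0.2072]
tcp_rot: [[-0.046, 0.999, 0.002], [0.999, 0.046, -0.002], [-0.002, 0.002, -1.0]]
wrist_force: [-0.7, -0.2, -0.6]
opening: 0.0853
grip_force: 0.0
top [367.27463358 150.90131776]
scene [337.01231278 244.39031142]
shift [156.  -75.5 160.7] yang 2.7 tilt 0.06  F [-0.8  0.4 -0.1] open 0.0855 t 6.9
```

View pics/c3.png

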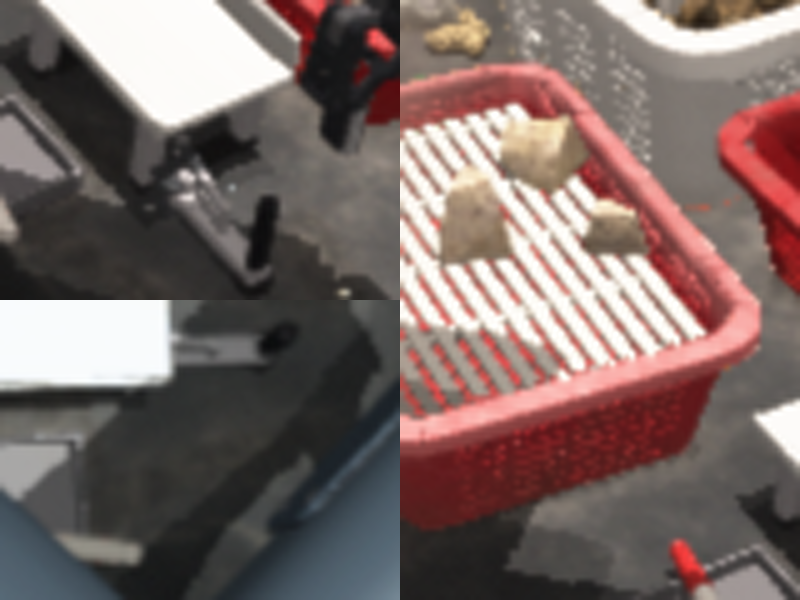

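The leg is out on its stop: it resisted 14 N, and the knob is at top crop (282,332), right where predicted. Next I'll look closely at the three pieces.

```bash
python3 - <<'E'
from h import *
t,s=np.load("t0.npy"),np.load("s1.npy")
out=np.zeros((600,800,3),np.uint8)
out[:,:400]=crop(s,220,132,50,75,8)
out[:,400:]=crop(t,163,148,66,60,10)[:, :][:600,:400] if 0 else crop(t,165,150,60,90,400/60)[:600,:400]
cv2.imwrite("pics/c4.png",out)
for n,im,x0,x1,y0,y1 in(("top",t,160,228,145,215),("scene",s,216,275,130,185)):
    hsv=cv2.cvtColor(im,cv2.COLOR_BGR2HSV);roi=np.zeros(im.shape[:2],np.uint8);roi[y0:y1,x0:x1]=1
    for c in blobs(cv2.inRange(hsv,(9,35,35),(32,255,255))*roi,30):
        p=c[:,0];print(n,cv2.contourArea(c),"bb",cv2.boundingRect(c),"poly",cv2.approxPolyDP(c,1.2,True)[:,0].tolist())
E
```

```text
top 199.5 bb (184, 188, 27, 19) poly [[207, 206], [206, 201], [210, 190], [203, 188], [191, 193], [184, 193], [190, 193], [201, 205]]
top 117.0 bb (205, 158, 20, 14) poly [[224, 159], [221, 158], [211, 160], [205, 164], [209, 163], [212, 169], [217, 171], [221, 169], [219, 168]]
top 269.5 bb (165, 154, 26, 23) poly [[181, 154], [179, 154], [166, 168], [167, 169], [165, 170], [168, 171], [168, 174], [174, 176], [175, 174], [180, 174], [189, 167], [190, 168]]
scene 92.0 bb (251, 155, 15, 14) poly [[252, 156], [254, 159], [251, 163], [253, 163], [256, 167], [255, 168], [256, 165], [263, 165], [265, 167], [262, 157], [255, 155], [254, 157]]
scene 212.5 bb (219, 146, 22, 25) poly [[224, 146], [227, 151], [225, 153], [222, 150], [225, 154], [224, 158], [221, 156], [221, 158], [222, 157], [224, 159], [224, 164], [219, 163], [221, 163], [226, 170], [224, 168], [225, 167], [240, 167], [237, 163], [237, 161], [240, 160], [235, 157], [236, 155], [237, 156], [229, 146], [230, 147], [228, 149]]
scene 185.5 bb (234, 138, 20, 19) poly [[234, 140], [236, 142], [236, 146], [234, 146], [236, 148], [235, 149], [236, 148], [237, 150], [244, 152], [247, 156], [246, 153], [248, 151], [250, 155], [249, 151], [253, 145], [249, 138], [238, 139], [236, 141]]
```

View pics/c4.png

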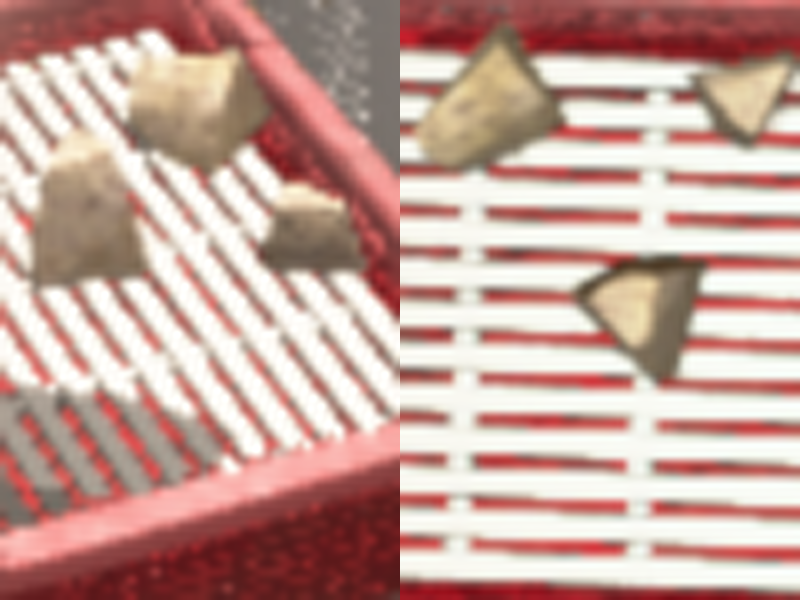

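```bash
python3 - <<'E'
from h import *
T=lambda x,y:(165+(x-403.3)/6.6667,150+(y-3.3)/6.6667)
S=lambda x,y:(220+(x-3.5)/8,132+(y-3.5)/8)
for n,a,b in(("P1 facet",(632,305),(85,152)),("P2 facet",(752,93),(310,197)),("P3 A",(505,35),(240,52)),("P3 B",(425,128),(140,62)),("P3 C",(470,165),(210,165)),("P3 C'",(562,120),(210,165)),("P3 D",(562,120),(268,105)),
 ("P1 left",(577,293),(35,285)),("P1 bot",(668,385),(145,277)),("P2 bot",(755,147),(360,268)), ("P2 left",(697,80),(262,262)),("corner grid chk",(640,200),(0,0))):
    p,e=tri(T(*a),S(*b));print(n,np.round(p,3),round(e,4))
for n,v in(("P1",[(577,293),(708,262),(668,385)]),("P2",[(695,78),(795,58),(755,148)]),("P3",[(507,25),(567,122),(475,170),(418,155),(422,118)])):
    print(n,np.round([onz("top",T(*q),.11)[:2] for q in v],3).tolist())
E
```

```text
P1 facet [0.416 0.068 0.166] 0.0046
P2 facet [0.508 0.02  0.141] 0.0043
P3 A [0.529 0.125 0.155] 0.0024
P3 B [0.492 0.163 0.139] 0.0013
P3 C [0.5   0.146 0.085] 0.0386
P3 C' [0.501 0.108 0.108] 0.0029
P3 D [0.509 0.095 0.148] 0.0324
P1 left [0.418 0.114 0.059] 0.0166
P1 bot [0.407 0.049 0.111] 0.0568
P2 bot [0.508 0.013 0.104] 0.0465
P2 left [0.513 0.056 0.08 ] 0.0163
corner grid chk [0.416 0.065 0.252] 0.0697
P1 [[0.423, 0.102], [0.436, 0.044], [0.382, 0.062]]
P2 [[0.517, 0.049], [0.526, 0.005], [0.486, 0.023]]
P3 [[0.542, 0.133], [0.498, 0.106], [0.478, 0.147], [0.484, 0.172], [0.501, 0.17]]
```

Identities:

| Piece | Facet height above the grid | Reading | Position | Destination |
|---|---|---|---|---|
| P1 | ≈ 61 mm | tall, taro_e | ~(0.413, 0.068) | shelf |
| P2 | ≈ 36 mm | low, taro_b | ~(0.508, 0.022) | tray |
| P3 | ≈ 50 mm | low, taro_c or taro_a | ~(0.502, 0.141) | tray |

In the 800x600 crop, P1 is at (640,310), P2 at (750,100) and P3 at (490,100). The marker comes first.

```bash
python3 plan.py 0.4257 -0.277 0.1 -7.5
```

```text
shift [ 237.1 -117.   105.8] yang 2.7 tilt 0.06 turn tool z 10.2 q6 0.78 shift after turn [ 212.5 -157.3  105.8] F [-0.8  0.4 -0.1] open 0.0855 t 6.9
```

```bash
python3 -m handwheel '[[0,[40,-19.5,0],[0,0,0]],[0,[40,-19.5,0],[0,0,0]],[0,[40,-19.5,0],[0,0,0]],[0,[39,-19.5,0],[0,0,0]],[0,[39,-19.5,0],[0,0,0]],[0,[39,-19.5,0],[0,0,0]],[0,[0,0,0],[0,0,10.2]],[0,[0,0,0],[0,0,0]]]'
python3 plan.py 0.4257 -0.277 0.013 -7.5
```

```text
clock: 7.9
tcp_pos: [0.4252, -0.2758, 0.2061]
tcp_rot: [[0.127, 0.992, -0.0], [0.992, -0.127, 0.0], [0.0, -0.0, -1.0]]
wrist_force: [-0.4, -0.4, -0.3]
opening: 0.0853
grip_force: 0.0
shift [ -1.1   0.6 193.1] yang -7.3 tilt 0.02 turn tool z 0.2 q6 1.12 shift after turn [ -1.1   0.6 193.1] F [-0.4 -0.4 -0.3] open 0.0853 t 7.9
```

```bash
python3 - <<'E'
from h import *
t,s=env.camera("top"),env.camera("scene");np.save("t2.npy",t);np.save("s2.npy",s)
hsv=cv2.cvtColor(s,cv2.COLOR_BGR2HSV)
roi=np.zeros(s.shape[:2],np.uint8);roi[215:250,262:300]=1
r=(cv2.inRange(hsv,(0,120,80),(8,255,255))|cv2.inRange(hsv,(172,120,80),(180,255,255)))*roi
for c in blobs(r,4): print("red",cv2.boundingRect(c),cv2.minAreaRect(c))
for P in((.4347,-.2085,.027),(.4168,-.3449,.027)): print(proj("scene",P))
out=crop(s,250,205,80,60,10);cv2.imwrite("pics/c5.png",out)
E
```

```text
red (270, 223, 8, 10) ((273.2000427246094, 227.40003967285156), (9.838699340820312, 4.472135543823242), 63.43495178222656)
[269.62662333 222.97629335]
[285.70704103 251.52591235]
```

View pics/c5.png

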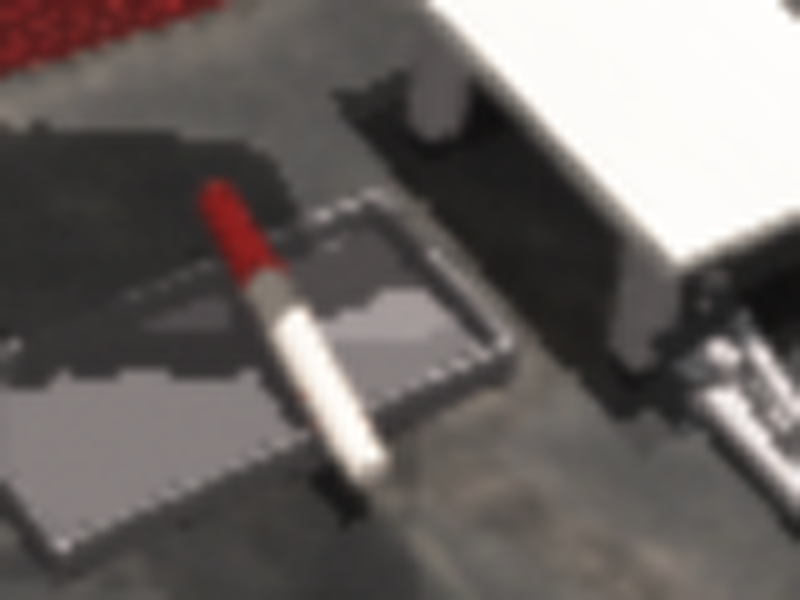

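The marker spans scene crop (215,182)–(368,475) as predicted, lying across the tray walls. I'll grasp it with the fingers part open.

```bash
python3 -m handwheel '[[0.4,[-1,1,30],[0,0,0]],[0.4,[0,0,30],[0,0,0]],[0.4,[0,0,30],[0,0,0]],[0.4,[0,0,30],[0,0,0]],[0.4,[0,0,30],[0,0,0]],[0.4,[0,0,20],[0,0,0]],[0.4,[0,0,13],[0,0,0]],[0.4,[0,0,9],[0,0,0]]]'
python3 -m handwheel '[[0.4,[0,0,0],[0,0,0]],[1,[0,0,0],[0,0,0]],[1,[0,0,0],[0,0,0]],[1,[0,0,0],[0,0,0]],[1,[0,0,0],[0,0,0]],[1,[0,0,0],[0,0,0]]]' 40
```

```text
clock: 9.0
tcp_pos: [0.4267, -0.2785, 0.0136]
tcp_rot: [[0.128, 0.992, -0.0], [0.992, -0.128, 0.0], [0.0, -0.0, -1.0]]
wrist_force: [-0.6, -1.0, 0.2]
opening: 0.0514
grip_force: 0.0
clock: 9.75
tcp_pos: [0.427, -0.2787, 0.015]
tcp_rot: [[0.129, 0.992, 0.001], [0.992, -0.129, -0.001], [-0.0, 0.001, -1.0]]
wrist_force: [-0.5, 0.7, 6.6]
opening: 0.0145
grip_force: 39.1
```

```bash
python3 -m handwheel '[[1,[0,0,-15],[0,0,0]],[1,[0,0,-25],[0,0,0]],[1,[0,0,-30],[0,0,0]],[1,[0,0,-30],[0,0,0]],[1,[0,0,-30],[0,0,0]],[1,[0,0,0],[0,0,0]]]'
python3 - <<'E'
from h import *
s=env.camera("scene");o=env.observe();p=proj("scene",o["tcp_pos"]);print(p)
x,y=int(p[0])-40,int(p[1])-35
cv2.imwrite("pics/c6.png",crop(s,x,y,80,60,8))
E
# shelf target: stand x=-38,y=0
python3 - <<'E'
import numpy as np,sys
sys.path.insert(0,'.')
a=np.radians(1.7);R=np.array([[np.cos(a),-np.sin(a)],[np.sin(a),np.cos(a)]]);O=np.array([.5735,-.2635])
for p in((-.038,0),(.012,.0),(-.048,0)):print(p,O+R@p)
E
python3 plan.py 0.5355 -.2646 .16 1.7
```

```text
clock: 10.5
tcp_pos: [0.4279, -0.2793, 0.1473]
tcp_rot: [[0.129, 0.992, 0.004], [0.992, -0.129, -0.003], [-0.002, 0.004, -1.0]]
wrist_force: [-0.2, -0.1, -0.5]
opening: 0.0139
grip_force: 41.1
[279.97138641 210.6630389 ]
(-0.038, 0) [ 0.53551673 -0.26462732]
(0.012, 0.0) [ 0.58549472 -0.26314401]
(-0.048, 0) [ 0.52552113 -0.26492398]
shift [ 28.1 105.5 -14. ] yang -7.4 tilt 0.15 turn tool z -9.1 q6 1.12 shift after turn [ 11.  108.7 -14. ] F [-0.4 -0.7 -1.6] open 0.0141 t 10.6
```

View pics/c6.png

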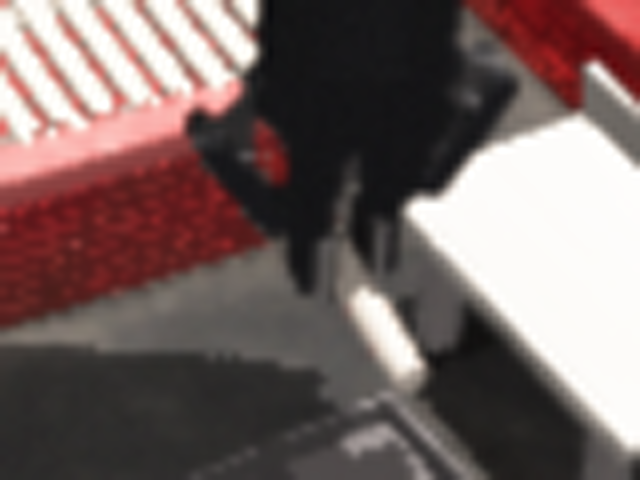

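The marker is held level by its middle. I'll place it at stand x ≈ -25 mm.

```bash
python3 -m handwheel '[[1,[0,0,0],[0,0,-9.1]],[1,[3,30,0],[0,0,0]],[1,[3,30,0],[0,0,0]],[1,[3,30,0],[0,0,0]],[1,[2,31,0],[0,0,0]],[1,[0,0,0],[0,0,0]]]'; python3 plan.py 0.5485 -.2642 .092 1.7
```

```text
clock: 11.3
tcp_pos: [0.5484, -0.2633, 0.1428]
tcp_rot: [[-0.031, 1.0, -0.001], [1.0, 0.031, 0.001], [0.001, -0.001, -1.0]]
wrist_force: [0.3, -1.0, -0.7]
opening: 0.0142
grip_force: 41.1
shift [-0.9  0.1 50.8] yang 1.8 tilt 0.09 turn tool z 0.1 q6 1.09 shift after turn [-0.9  0.1 50.8] F [ 0.3 -1.  -0.7] open 0.0142 t 11.3
```

```bash
python3 -m handwheel '[[1,[0,0,18],[0,0,0]],[1,[0,0,18],[0,0,0]],[1,[0,0,15],[0,0,0]],[1,[0,0,0],[0,0,0]],[1,[0,0,0],[0,0,0]]]'; python3 -m handwheel '[[1,[0,0,1.5],[0,0,0]],[1,[0,0,0],[0,0,0]]]';python3 -m handwheel '[[1,[0,0,1.5],[0,0,0]],[1,[0,0,0],[0,0,0]]]'
```

```text
clock: 11.92
tcp_pos: [0.5473, -0.2641, 0.0937]
tcp_rot: [[-0.029, 1.0, 0.0], [1.0, 0.029, -0.0], [-0.0, 0.0, -1.0]]
wrist_force: [0.0, -0.5, 0.4]
opening: 0.0139
grip_force: 41.1
clock: 12.18
tcp_pos: [0.5475, -0.2641, 0.0922]
tcp_rot: [[-0.029, 1.0, 0.001], [1.0, 0.029, -0.0], [-0.0, 0.001, -1.0]]
wrist_force: [1.1, 0.4, -0.5]
opening: 0.0139
grip_force: 41.1
clock: 12.42
tcp_pos: [0.5473, -0.2639, 0.0902]
tcp_rot: [[-0.029, 1.0, -0.0], [1.0, 0.029, 0.0], [0.0, -0.0, -1.0]]
wrist_force: [0.2, 0.5, 0.6]
opening: 0.0142
grip_force: 41.1
```

```bash
python3 -m handwheel '[[1,[0,0,1.5],[0,0,0]],[1,[0,0,0],[0,0,0]]]';python3 -m handwheel '[[1,[0,0,1.5],[0,0,0]],[1,[0,0,0],[0,0,0]]]'|sed -n '2p;4p'; python3 -m handwheel '[[0.75,[0,0,0],[0,0,0]],[0.75,[0,0,0],[0,0,0]],[0.75,[0,0,0],[0,0,0]],[0.75,[0,0,-15],[0,0,0]],[0.75,[0,0,-30],[0,0,0]],[0.5,[0,0,-40],[0,0,0]],[0,[0,0,-40],[0,0,0]],[0,[0,0,0],[0,0,0]]]'; python3 plan.py .411 .069 .22 12.6
```

```text
clock: 12.68
tcp_pos: [0.5472, -0.2639, 0.0886]
tcp_rot: [[-0.029, 1.0, -0.0], [1.0, 0.029, 0.0], [0.0, -0.0, -1.0]]
wrist_force: [-1.1, 0.4, -0.9]
opening: 0.014
grip_force: 41.1
tcp_pos: [0.5474, -0.264, 0.0875]
wrist_force: [-0.5, -0.2, 2.7]
clock: 13.92
tcp_pos: [0.5489, -0.2647, 0.2167]
tcp_rot: [[-0.029, 1.0, 0.006], [1.0, 0.029, -0.003], [-0.003, 0.006, -1.0]]
wrist_force: [0.6, 0.1, 0.1]
opening: 0.0745
grip_force: 0.0
shift [ 337.6 -128.1   -5. ] yang 1.7 tilt 0.38 turn tool z -10.9 q6 1.09 shift after turn [355.8 -61.8  -5. ] F [0.6 0.1 0.1] open 0.0745 t 13.9
```

```bash
python3 -m handwheel '[[0,[0,0,0],[0,0,-5.5]],[0,[0,0,0],[0,0,-5.5]],[0,[45,-8,0],[0,0,0]],[0,[45,-8,0],[0,0,0]],[0,[45,-8,0],[0,0,0]],[0,[45,-8,0],[0,0,0]],[0,[45,-8,0],[0,0,0]],[0,[45,-8,0],[0,0,0]]]'; python3 -m handwheel '[[0,[45,-8,0],[0,0,0]],[0,[40,-8,0],[0,0,0]],[0,[0,0,0],[0,0,0]]]' |tail -3;  python3 plan.py .406 .0675 .122 12.6
python3 - <<'E'
from h import *
t,s=env.camera("top"),env.camera("scene");np.save("t2.npy",t);np.save("s2.npy",s)
out=np.zeros((600,800,3),np.uint8)
out[:300,:400]=crop(s,212,125,80,60,5)
out[300:600,:400]=crop(s,280,180,80,60,5)
out[:300,400:800]=crop(t,155,145,80,60,5)
out[300:600,400:800]=crop(t,278,125,80,60,5)
cv2.imwrite("pics/c7.png",out)
E
```

```text
clock: 14.92
tcp_pos: [0.4402, -0.0099, 0.2122]
tcp_rot: [[-0.219, 0.976, -0.0], [0.976, 0.219, 0.0], [0.0, -0.0, -1.0]]
wrist_force: [0.9, 0.9, 0.6]
opening: 0.085
grip_force: 0.0
wrist_force: [-0.2, 0.5, 0.3]
opening: 0.0851
grip_force: 0.0
shift [-2.6 -0.3 90.4] yang 12.9 tilt 0.03 turn tool z 0.3 q6 1.52 shift after turn [-2.6 -0.3 90.4] F [-0.2  0.5  0.3] open 0.0851 t 15.3
```

View pics/c7.png

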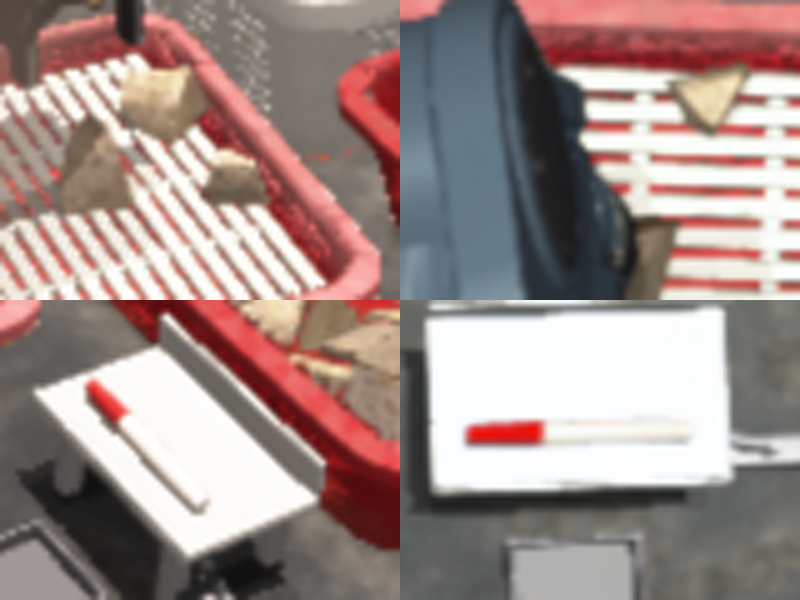

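The marker lies on the shelf (top crop (465–690,432)), and the pieces are where they were. I'll descend on the tall piece.

```bash
python3 -m handwheel '[[0,[-2.5,0,25],[0,0,0]],[0,[0,0,25],[0,0,0]],[0,[0,0,22],[0,0,0]],[0,[0,0,18],[0,0,0]],[0,[0,0,0],[0,0,0]]]'; python3 -m handwheel '[[1,[0,0,0],[0,0,0]],[1,[0,0,0],[0,0,0]],[1,[0,0,0],[0,0,0]],[1,[0,0,0],[0,0,0]],[1,[0,0,0],[0,0,0]]]' 45
```

```text
clock: 16.02
tcp_pos: [0.407, 0.0648, 0.1213]
tcp_rot: [[-0.218, 0.976, -0.003], [0.976, 0.218, -0.0], [0.0, -0.003, -1.0]]
wrist_force: [-0.4, 0.5, 0.4]
opening: 0.0855
grip_force: 0.0
clock: 16.65
tcp_pos: [0.4084, 0.0658, 0.1236]
tcp_rot: [[-0.219, 0.976, 0.002], [0.976, 0.219, -0.0], [-0.001, 0.002, -1.0]]
wrist_force: [-2.0, -1.6, 8.8]
opening: 0.0487
grip_force: 45.1
```

```bash
python3 -m handwheel '[[1,[0,0,-10],[0,0,0]],[1,[0,0,-15],[0,0,0]],[1,[0,0,-20],[0,0,0]],[1,[0,0,-25],[0,0,0]],[1,[0,0,-25],[0,0,0]],[1,[0,0,0],[0,0,0]]]'
python3 - <<'E'
from h import *
s=env.camera("scene");p=proj("scene",env.observe()["tcp_pos"])
x,y=int(p[0])-40,int(p[1])-30
cv2.imwrite("pics/c8.png",crop(s,x,y,80,60,6))
E
python3 plan.py .592 -.263 .20 91.7
```

```text
clock: 17.4
tcp_pos: [0.4087, 0.0661, 0.2194]
tcp_rot: [[-0.219, 0.976, 0.004], [0.976, 0.219, 0.001], [-0.0, 0.004, -1.0]]
wrist_force: [0.7, -0.3, -1.5]
opening: 0.0485
grip_force: 46.4
shift [-361.3  107.3   18.4] yang 12.7 tilt 0.11 turn tool z -79.0 q6 1.51 shift after turn [-174.1 -334.3   18.4] F [-0.2 -0.3 -2.4] open 0.0486 t 17.4
```

View pics/c8.png

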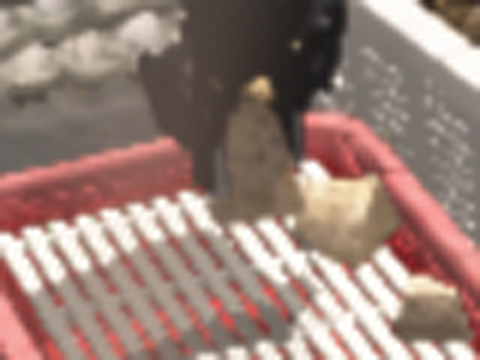

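```bash
python3 -m handwheel '[[1,[-40,12,0],[0,0,0]],[1,[-40,12,0],[0,0,0]],[1,[-40,12,0],[0,0,0]],[1,[-40,12,0],[0,0,0]],[1,[-40,12,0],[0,0,0]],[1,[-40,12,0],[0,0,0]],[1,[-40,12,0],[0,0,0]],[1,[-40,12,0],[0,0,0]]]'|sed -n '2p;5,6p'; python3 -m handwheel '[[1,[-40,11,0],[0,0,0]],[1,[0,0,0],[0,0,-10]],[1,[0,0,0],[0,0,-10]],[1,[0,0,0],[0,0,-10]],[1,[0,0,0],[0,0,-10]],[1,[0,0,0],[0,0,-10]],[1,[0,0,0],[0,0,-10]],[1,[0,0,0],[0,0,-10]]]' |sed -n '2p;5,6p'; python3 -m handwheel '[[1,[0,0,0],[0,0,-9]],[1,[0,0,0],[0,0,0]]]';python3 plan.py .592 -.263 .108 91.7
```

```text
tcp_pos: [0.5715, -0.2263, 0.2161]
opening: 0.0482
grip_force: 46.3
tcp_pos: [0.5905, -0.2616, 0.216]
opening: 0.0486
grip_force: 46.3
clock: 19.7
tcp_pos: [0.5906, -0.2616, 0.2162]
tcp_rot: [[-1.0, -0.028, -0.002], [-0.028, 1.0, 0.001], [0.002, 0.001, -1.0]]
wrist_force: [0.8, -0.3, -0.0]
opening: 0.0489
grip_force: 46.3
shift [ -1.6  -1.5 108.2] yang 91.6 tilt 0.1 turn tool z -0.1 q6 -0.45 shift after turn [ -1.6  -1.5 108.2] F [ 0.8 -0.3 -0. ] open 0.0489 t 19.7
```

```bash
python3 -m handwheel '[[1,[3.5,-1.5,25],[0,0,0]],[1,[0,0,25],[0,0,0]],[1,[0,0,25],[0,0,0]],[1,[0,0,18],[0,0,0]],[1,[0,0,8],[0,0,0]],[1,[0,0,3],[0,0,0]],[1,[0,0,0],[0,0,0]],[1,[0,0,0],[0,0,0]]]'; python3 -m handwheel '[[1,[0,0,2],[0,0,0]],[1,[0,0,0],[0,0,0]]]'|sed -n '2p;4,5p'; python3 -m handwheel '[[1,[0,0,2],[0,0,0]],[1,[0,0,0],[0,0,0]]]'|sed -n '2p;4,5p'
```

```text
clock: 20.7
tcp_pos: [0.588, -0.2635, 0.1142]
tcp_rot: [[-1.0, -0.029, 0.001], [-0.029, 1.0, -0.0], [-0.001, -0.0, -1.0]]
wrist_force: [1.3, 2.0, 4.2]
opening: 0.0481
grip_force: 46.8
tcp_pos: [0.5885, -0.2636, 0.1122]
wrist_force: [3.3, 1.3, 6.3]
opening: 0.0482
tcp_pos: [0.5887, -0.2638, 0.1104]
wrist_force: [4.4, 2.1, 7.2]
opening: 0.0486
```

```bash
python3 -m handwheel '[[1,[0,0,2],[0,0,0]],[1,[0,0,0],[0,0,0]]]'|sed -n '2p;4,5p';  python3 - <<'E'
from h import *
s=env.camera("scene");p=proj("scene",env.observe()["tcp_pos"])
x,y=int(p[0])-30,int(p[1])-25
cv2.imwrite("pics/c9.png",crop(s,x,y,60,50,8))
E
```

```text
tcp_pos: [0.589, -0.2639, 0.1089]
wrist_force: [4.1, 2.4, 9.8]
opening: 0.0486
```

View pics/c9.png

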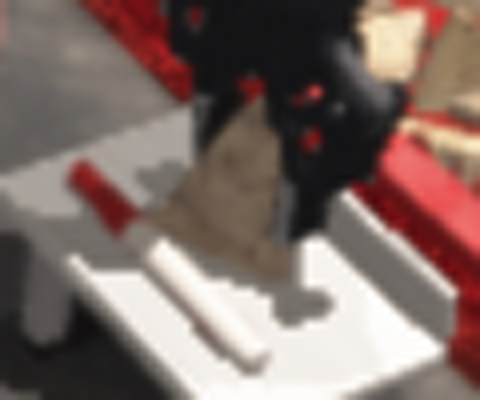

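The piece stands on the shelf behind the marker, barely tilted. I'll release it.

```bash
python3 -m handwheel '[[0.36,[0,0,0],[0,0,0]],[0.3,[0,0,0],[0,0,0]],[0.2,[0,0,0],[0,0,0]],[0.1,[0,0,0],[0,0,0]],[0,[0,0,0],[0,0,0]],[0,[0,0,-15],[0,0,0]],[0,[0,0,-40],[0,0,0]],[0,[0,0,-50],[0,0,0]]]';  python3 -m handwheel '[[0,[40,0,0],[0,0,0]],[0,[50,0,0],[0,0,0]],[0,[50,0,0],[0,0,0]],[0,[0,0,0],[0,0,0]]]'; python3 - <<'E'
from h import *
t,s=env.camera("top"),env.camera("scene");np.save("t3.npy",t);np.save("s3.npy",s)
out=np.zeros((600,800,3),np.uint8)
out[:300,:400]=crop(s,212,125,80,60,5)
out[300:600,:400]=crop(s,280,180,80,60,5)
out[:300,400:800]=crop(t,155,145,80,60,5)
out[300:600,400:800]=crop(t,278,125,80,60,5)
cv2.imwrite("pics/c10.png",out)
E
```

```text
clock: 22.5
tcp_pos: [0.587, -0.2633, 0.2137]
tcp_rot: [[-1.0, -0.029, -0.001], [-0.029, 1.0, 0.001], [0.001, 0.001, -1.0]]
wrist_force: [1.4, -1.3, 0.0]
opening: 0.0853
grip_force: 0.0
clock: 23.0
tcp_pos: [0.4447, -0.2674, 0.214]
tcp_rot: [[-1.0, -0.027, 0.0], [-0.027, 1.0, -0.001], [-0.0, -0.001, -1.0]]
wrist_force: [0.8, -0.3, -0.2]
opening: 0.0854
grip_force: 0.0
```

View pics/c10.png

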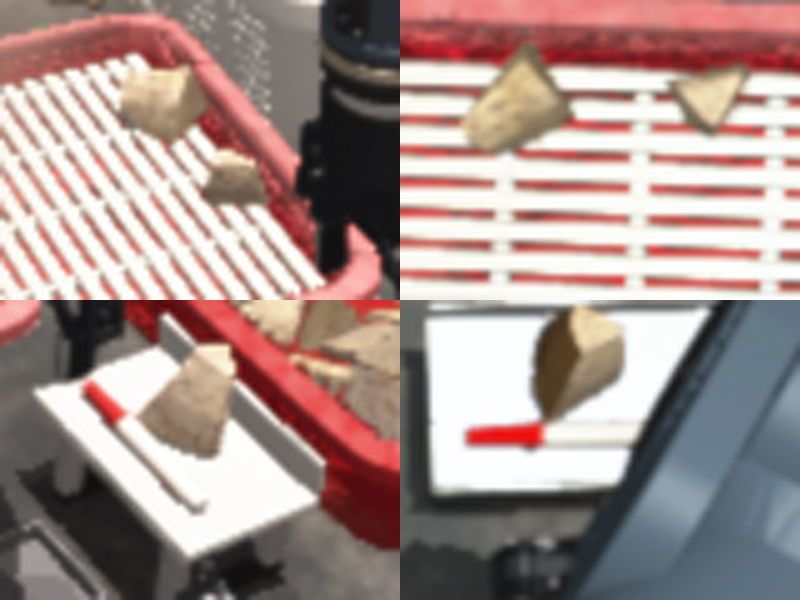

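The piece is on the shelf, but its near vertex at top crop (548,418) is right beside the marker. I'll check whether that vertex is down on the shelf.

```bash
python3 - <<'E'
from h import *
T=lambda x,y:(278+(x-402)/5,125+(y-302)/5)
S=lambda x,y:(280+(x-2)/5,180+(y-302)/5)
a=np.radians(1.7);R=np.array([[np.cos(a),-np.sin(a)],[np.sin(a),np.cos(a)]]);O=np.array([.5735,-.2635])
def st(P): return np.round(np.r_[R.T@(P[:2]-O),P[2]],3)
for n,p,q in(("near vertex",(548,418),(140,415)),("right vertex",(622,358),(215,457)),("right v2",(612,385),(215,457)),("top",(597,325),(215,355)),("marker red end",(467,436),(90,385))):
    P,e=tri(T(*p),S(*q));print(n,st(P),round(e,4))
print("vertex on shelf z, top",st(onz("top",T(548,418),.087)),"scene",st(onz("scene",S(140,415),.087)))
print("at z .104",st(onz("top",T(548,418),.104)),"scene",st(onz("scene",S(140,415),.104)))
print("marker axis",st(onz("top",T(560,435),.0955)))
s=np.load("s3.npy");hs=cv2.cvtColor(s,cv2.COLOR_BGR2HSV)
cv2.imwrite("pics/c11.png",np.hstack([crop(s,300,182,35,40,13),crop(np.load("t3.npy"),295,122,24,40,13)]))
E
```

```text
near vertex [-0.016  0.02   0.1  ] 0.0043
right vertex [ 0.018 -0.027  0.084] 0.0025
right v2 [ 0.009 -0.025  0.084] 0.0145
top [ 0.025 -0.003  0.153] 0.0006
marker red end [-0.024  0.068  0.093] 0.0046
vertex on shelf z, top [-0.016  0.019  0.087] scene [-0.005  0.03   0.087]
at z .104 [-0.019  0.021  0.104] scene [-0.017  0.015  0.104]
marker axis [-0.028  0.014  0.095]
```

View pics/c11.png

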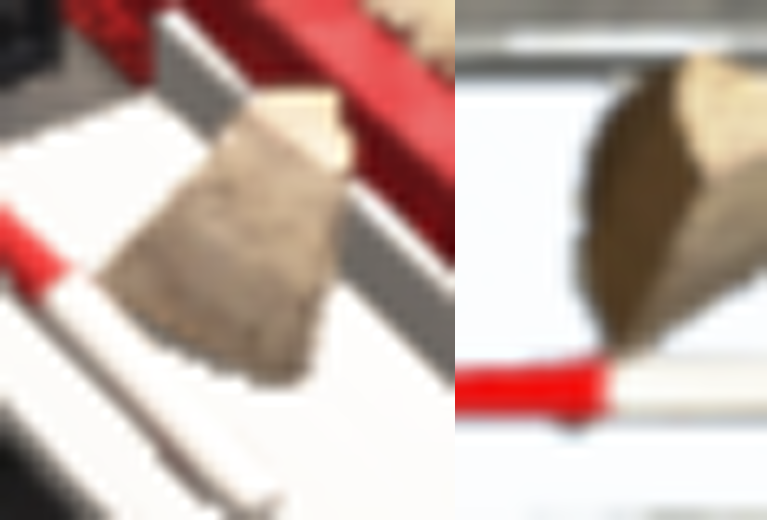

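The near vertex measures z ≈ 0.100, so it sits up on the marker's edge. I'll regrip the piece, lift it, move it back a few mm and set it down flat.

```bash
python3 -m handwheel '[[0,[-50,0,0],[0,0,0]],[0,[-50,0,0],[0,0,0]],[0,[-43,-0.5,0],[0,0,0]],[0,[0,0,25],[0,0,0]],[0,[0,0,25],[0,0,0]],[0,[0,0,25],[0,0,0]],[0,[0,0,25],[0,0,0]],[0,[0,0,4],[0,0,0]]]'; python3 -m handwheel '[[1,[0,0,0],[0,0,0]],[1,[0,0,0],[0,0,0]],[1,[0,0,0],[0,0,0]],[1,[0,0,0],[0,0,0]],[1,[0,0,0],[0,0,0]]]' 45;  python3 -m handwheel '[[1,[0,0,-10],[0,0,0]],[1,[0,0,-10],[0,0,0]],[1,[-6,0,0],[0,0,0]],[1,[0,0,0],[0,0,0]]]'
```

```text
clock: 24.1
tcp_pos: [0.5907, -0.2632, 0.1064]
tcp_rot: [[-1.0, -0.03, -0.003], [-0.03, 1.0, 0.001], [0.003, 0.001, -1.0]]
wrist_force: [0.0, 0.0, 0.5]
opening: 0.0855
grip_force: 0.0
clock: 24.72
tcp_pos: [0.5913, -0.2642, 0.1099]
tcp_rot: [[-1.0, -0.029, 0.003], [-0.029, 1.0, -0.001], [-0.002, -0.001, -1.0]]
wrist_force: [-0.2, 0.4, 6.5]
opening: 0.048
grip_force: 45.9
clock: 25.22
tcp_pos: [0.5969, -0.2636, 0.1281]
tcp_rot: [[-1.0, -0.029, -0.0], [-0.029, 1.0, 0.0], [0.0, 0.0, -1.0]]
wrist_force: [0.4, 0.4, -1.0]
opening: 0.0479
grip_force: 45.8
```

```bash
python3 -m handwheel '[[1,[0,0,10],[0,0,0]],[1,[0,0,0],[0,0,0]]]'|sed -n '2p;4p';python3 -m handwheel '[[1,[0,0,3],[0,0,0]],[1,[0,0,0],[0,0,0]]]'|sed -n '2p;4p'; python3 -m handwheel '[[1,[0,0,3],[0,0,0]],[1,[0,0,0],[0,0,0]]]'|sed -n '2p;4p'; python3 -m handwheel '[[1,[0,0,2],[0,0,0]],[1,[0,0,0],[0,0,0]]]'|sed -n '2p;4p'; python3 -m handwheel '[[1,[0,0,2],[0,0,0]],[1,[0,0,0],[0,0,0]]]'|sed -n '2p;4p'
```

```text
tcp_pos: [0.5957, -0.2633, 0.1166]
wrist_force: [-1.3, -0.2, -1.0]
tcp_pos: [0.5963, -0.2637, 0.115]
wrist_force: [-0.9, 0.1, -0.3]
tcp_pos: [0.5964, -0.2637, 0.1121]
wrist_force: [-0.9, 0.1, -0.2]
tcp_pos: [0.5964, -0.2637, 0.1102]
wrist_force: [-0.6, -0.6, -0.3]
tcp_pos: [0.5965, -0.2637, 0.1098]
wrist_force: [-3.7, 2.1, 10.5]
```

```bash
python3 -m handwheel '[[1,[0,0,1.5],[0,0,0]],[1,[0,0,0],[0,0,0]]]'|sed -n '2p;4p'; python3 -m handwheel '[[1,[0,0,1.5],[0,0,0]],[1,[0,0,0],[0,0,0]]]'|sed -n '2p;4p'; python3 -m handwheel '[[0.36,[0,0,0],[0,0,0]],[0.3,[0,0,0],[0,0,0]],[0.2,[0,0,0],[0,0,0]],[0.1,[0,0,0],[0,0,0]],[0,[0,0,0],[0,0,0]],[0,[0,0,-15],[0,0,0]],[0,[0,0,-40],[0,0,0]],[0,[0,0,-50],[0,0,0]]]'|sed -n '2p;4p';  python3 -m handwheel '[[0,[40,0,0],[0,0,0]],[0,[50,0,0],[0,0,0]],[0,[50,0,0],[0,0,0]],[0,[50,0,0],[0,0,0]],[0,[0,0,0],[0,0,0]]]' |sed -n '2p'; python3 - <<'E'
from h import *
t,s=env.camera("top"),env.camera("scene");np.save("t3.npy",t);np.save("s3.npy",s)
cv2.imwrite("pics/c12.png",np.hstack([crop(s,295,180,40,45,10),crop(t,295,122,40,45,10)]))
E
```

```text
tcp_pos: [0.5965, -0.2637, 0.1096]
wrist_force: [-8.0, 3.4, 20.8]
tcp_pos: [0.5965, -0.2637, 0.1095]
wrist_force: [-11.5, 5.2, 31.1]
tcp_pos: [0.596, -0.2635, 0.2117]
wrist_force: [1.3, -1.2, 0.6]
tcp_pos: [0.4038, -0.2691, 0.212]
```

View pics/c12.png

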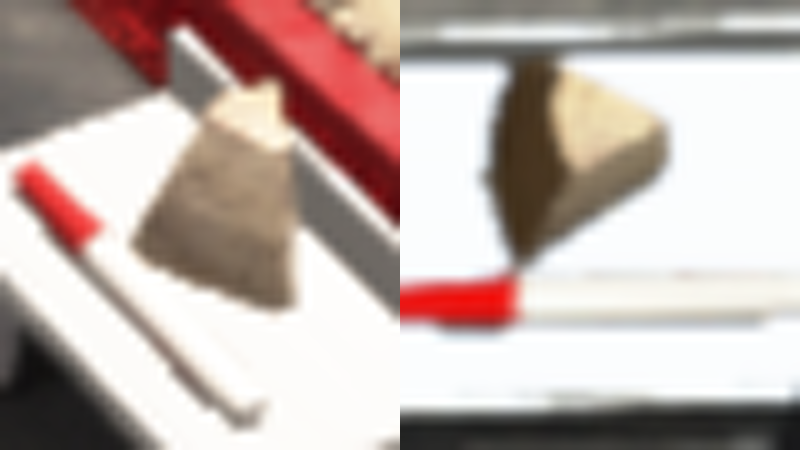

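The piece now stands flat on the shelf, clear of the marker (top crop: vertex (520,265), marker edge at y ≈ 280). I've used all the picture views, so from here I measure only in numbers. Next are the low pieces.

```bash
cat > pcs.py <<'E'
from h import *
def pieces():
    t,s=env.camera("top"),env.camera("scene")
    for n,im,(x0,x1,y0,y1) in(("top",t,(140,262,150,240)),("scene",s,(200,300,120,200))):
        k=6;u=cv2.resize(im[y0:y1,x0:x1],None,fx=k,fy=k,interpolation=cv2.INTER_CUBIC);h=cv2.cvtColor(u,cv2.COLOR_BGR2HSV)
        m=cv2.inRange(h,(9,35,30),(32,255,255));m=cv2.morphologyEx(m,cv2.MORPH_OPEN,np.ones((15,15),np.uint8))
        for c in blobs(m,1500):
            f=lambda p:(x0+(np.array(p,float)+.5)/k-.5)*[1,0]+0 if 0 else np.array([x0+(p[0]+.5)/k-.5,y0+(p[1]+.5)/k-.5])
            M_=cv2.moments(c);ce=f((M_["m10"]/M_["m00"],M_["m01"]/M_["m00"]))
            po=[f(p) for p in cv2.approxPolyDP(c,7,True)[:,0]]
            print(n,"c",np.round(ce,1),"A",round(cv2.contourArea(c)/36),end=" ")
            if n=="top": print("ctr@.125",np.round(onz("top",ce,.125)[:2],3),"poly@.115",np.round([onz("top",p,.115)[:2] for p in po],3).tolist())
            else: print("px",np.round(po,1).tolist())
if __name__=="__main__":pieces()
E
python3 pcs.py; python3 plan.py .502 .035 .2 66
```

```text
top c [216.4 163.8] A 129 ctr@.125 [0.507 0.025] poly@.115 [[0.526, 0.006], [0.518, 0.048], [0.494, 0.04], [0.488, 0.033], [0.493, 0.016], [0.518, 0.005]]
top c [177.8 165.8] A 286 ctr@.125 [0.503 0.138] poly@.115 [[0.539, 0.129], [0.539, 0.137], [0.499, 0.173], [0.48, 0.167], [0.476, 0.157], [0.48, 0.135], [0.497, 0.108], [0.508, 0.108]]
scene c [256.8 160.2] A 73 px [[255.1, 154.6], [252.8, 165.1], [259.8, 164.9], [260.9, 155.6]]
scene c [277.  143.9] A 100 px [[263.9, 139.8], [264.1, 142.6], [274.4, 146.9], [283.9, 146.8], [290.1, 143.8], [290.1, 141.2], [274.1, 142.9]]
scene c [244.9 144.6] A 204 px [[250.9, 137.6], [237.6, 138.6], [237.1, 148.9], [244.9, 152.8], [249.1, 152.4], [253.1, 146.8]]
scene c [215.6 125.2] A 386 px [[199.6, 133.9], [230.8, 127.8], [234.8, 124.8], [234.9, 126.6], [238.6, 126.4], [238.8, 123.8], [235.2, 123.8], [234.1, 119.6], [199.6, 119.6]]
shift [-103.3  301.6   10.8] yang 91.7 tilt 0.08 turn tool z 25.7 q6 -0.61 shift after turn [ 37.7 316.6  10.8] F [-0.  -0.8 -0.5] open 0.0852 t 28.8
```

```bash
python3 -m handwheel '[[0,[0,0,0],[0,0,8.6]],[0,[0,0,0],[0,0,8.6]],[0,[0,0,0],[0,0,8.6]],[0,[5,40,0],[0,0,0]],[0,[5,40,0],[0,0,0]],[0,[5,40,0],[0,0,0]],[0,[5,40,0],[0,0,0]],[0,[5,40,0],[0,0,0]]]' |sed -n '2p'; python3 -m handwheel '[[0.2,[5,40,0],[0,0,0]],[0.2,[5,40,0],[0,0,0]],[0.2,[3,36,0],[0,0,0]],[0.2,[0,0,0],[0,0,0]]]'|sed -n '2p;5p'; python3 plan.py .502 .035 .113 66
```

```text
tcp_pos: [0.4669, -0.0747, 0.2102]
tcp_pos: [0.5025, 0.0373, 0.2099]
opening: 0.0684
shift [-0.5 -2.4 96.9] yang 66.1 tilt 0.03 turn tool z 0.1 q6 0.49 shift after turn [-0.5 -2.4 96.9] F [-0.1 -0.5  0.1] open 0.0684 t 30.3
```

```bash
python3 -m handwheel '[[0.2,[0,-2,25],[0,0,0]],[0.2,[0,0,25],[0,0,0]],[0.2,[0,0,20],[0,0,0]],[0.2,[0,0,0],[0,0,0]]]'|sed -n '2p;4,5p'; python3 -m handwheel '[[0.2,[0,0,12],[0,0,0]],[0.2,[0,0,0],[0,0,0]]]'|sed -n '2p;4,5p'; python3 -m handwheel '[[0.2,[0,0,12],[0,0,0]],[0.2,[0,0,0],[0,0,0]]]'|sed -n '2p;4,5p'; python3 plan.py .502 .035 .113 66
```

```text
tcp_pos: [0.4995, 0.0325, 0.1391]
wrist_force: [-0.4, -0.0, 1.0]
opening: 0.0687
tcp_pos: [0.5001, 0.0328, 0.128]
wrist_force: [-0.4, -0.7, 0.1]
opening: 0.0682
tcp_pos: [0.4997, 0.0328, 0.1155]
wrist_force: [0.1, -0.1, -0.7]
opening: 0.0686
shift [-1.2  2.9  2.5] yang 65.9 tilt 0.07 turn tool z -0.1 q6 0.49 shift after turn [-1.2  2.9  2.5] F [ 0.1 -0.1 -0.7] open 0.0686 t 31.3
```

```bash
python3 -m handwheel '[[0.2,[0,2,2.5],[0,0,0]],[0.2,[0,0,0],[0,0,0]],[1,[0,0,0],[0,0,0]],[1,[0,0,0],[0,0,0]],[1,[0,0,0],[0,0,0]],[1,[0,0,0],[0,0,0]],[1,[0,0,0],[0,0,0]]]' 40; python3 -m handwheel '[[1,[0,0,-8],[0,0,0]],[1,[0,0,-8],[0,0,0]],[1,[0,0,-15],[0,0,0]],[1,[0,0,0],[0,0,0]]]'; python3 pcs.py | head -3
```

```text
clock: 32.17
tcp_pos: [0.5007, 0.0347, 0.1145]
tcp_rot: [[-0.913, 0.409, -0.0], [0.409, 0.913, 0.0], [0.0, 0.0, -1.0]]
wrist_force: [-4.1, -0.2, 9.0]
opening: 0.0264
grip_force: 35.3
clock: 32.67
tcp_pos: [0.502, 0.0348, 0.1463]
tcp_rot: [[-0.913, 0.409, 0.003], [0.409, 0.913, 0.0], [-0.002, 0.001, -1.0]]
wrist_force: [0.5, -0.0, -0.0]
opening: 0.0227
grip_force: 34.1
scene c [261.4 153. ] A 63 px [[259.1, 147.2], [258.2, 157.1], [265.1, 158.2], [264.1, 149.1]]
scene c [244.6 145. ] A 204 px [[251.1, 137.8], [237.8, 138.8], [236.1, 141.8], [237.8, 149.9], [245.6, 153.2], [250.9, 151.1], [252.6, 148.2]]
scene c [215.4 124.9] A 353 px [[199.6, 128.1], [202.4, 129.2], [202.6, 132.8], [230.8, 127.8], [233.9, 125.4], [234.2, 120.2], [199.6, 119.6]]
```

The grip is only on a corner (23 mm), but the piece came up. I'll set it down in the middle of the grid, away from the wall, and take a better grip.

```bash
python3 -m handwheel '[[1,[14,-6,0],[0,0,0]],[1,[14,-6,0],[0,0,0]],[1,[14,-6,0],[0,0,0]],[1,[14,-6,0],[0,0,0]],[1,[0,0,12],[0,0,0]],[1,[0,0,12],[0,0,0]],[1,[0,0,5],[0,0,0]],[1,[0,0,0],[0,0,0]]]'; python3 -m handwheel '[[1,[0,0,3],[0,0,0]],[0.6,[0,0,0],[0,0,0]],[0.4,[0,0,0],[0,0,0]],[0.2,[0,0,0],[0,0,0]],[0.1,[0,0,0],[0,0,0]],[0,[0,0,-20],[0,0,0]],[0,[0,0,-50],[0,0,0]]]'; python3 -m handwheel '[[0,[0,-45,-10],[0,0,0]],[0,[0,-50,0],[0,0,0]],[0,[0,-50,0],[0,0,0]],[0,[0,-50,0],[0,0,0]],[0,[0,0,0],[0,0,0]]]'|sed -n '2p'; python3 pcs.py
```

```text
clock: 33.78
tcp_pos: [0.4396, 0.0359, 0.1155]
tcp_rot: [[-0.913, 0.409, -0.002], [0.409, 0.913, 0.001], [0.002, -0.0, -1.0]]
wrist_force: [-5.5, 1.5, 8.3]
opening: 0.0188
grip_force: 34.1
clock: 34.65
tcp_pos: [0.4387, 0.0356, 0.182]
tcp_rot: [[-0.913, 0.409, -0.004], [0.409, 0.913, -0.0], [0.004, -0.002, -1.0]]
wrist_force: [1.5, -0.3, 0.6]
opening: 0.0853
grip_force: 0.0
tcp_pos: [0.3592, -0.1446, 0.1929]
top c [216.7 179.4] A 129 ctr@.125 [0.462 0.024] poly@.115 [[0.479, 0.045], [0.45, 0.041], [0.443, 0.033], [0.447, 0.019], [0.465, 0.001], [0.473, 0.001]]
top c [177.6 164.5] A 289 ctr@.125 [0.507 0.138] poly@.115 [[0.543, 0.129], [0.543, 0.137], [0.511, 0.169], [0.491, 0.174], [0.481, 0.164], [0.481, 0.15], [0.498, 0.108], [0.507, 0.107]]
scene c [241.2 131.8] A 97 px [[229.2, 128.4], [229.2, 131.8], [233.8, 134.4], [248.4, 133.9], [253.9, 130.8], [253.9, 128.4], [240.8, 131.1]]
scene c [213.  125.2] A 309 px [[199.6, 119.6], [199.6, 127.4], [203.1, 132.8], [218.8, 130.6], [224.1, 127.2], [228.4, 127.9], [227.9, 119.6]]
```

```bash
cat > hull.py <<'E'
from h import *
import sys
def hull(cx,cy,z=.115,r=.045):
    t=env.camera("top");u0,v0=proj("top",[cx,cy,z]).astype(int)-20
    k=8;u=cv2.resize(t[v0:v0+40,u0:u0+40],None,fx=k,fy=k,interpolation=cv2.INTER_CUBIC);h=cv2.cvtColor(u,cv2.COLOR_BGR2HSV)
    H,S,V=cv2.split(h)
    white=(S<55)&(V>120);red=((H<8)|(H>170))&(S>110)&(V>50)
    m=((~white)&(~red)).astype(np.uint8)*255
    m=cv2.morphologyEx(m,cv2.MORPH_OPEN,np.ones((25,25),np.uint8))
    cs=sorted(blobs(m,500),key=cv2.contourArea)[::-1]
    c=min(cs,key=lambda c:np.linalg.norm(c[:,0].mean(0)-160))
    p=cv2.convexHull(c)[:,0]
    P=np.array([onz("top",(u0+(q[0]+.5)/k-.5,v0+(q[1]+.5)/k-.5),z)[:2] for q in p])
    mc=P.mean(0);ap=cv2.approxPolyDP(cv2.convexHull(c),8,True)[:,0]
    print("verts",np.round([onz("top",(u0+(q[0]+.5)/k-.5,v0+(q[1]+.5)/k-.5),z)[:2] for q in ap],3).tolist())
    for a in range(0,180,15):
        n=np.array([np.cos(np.radians(a)),np.sin(np.radians(a))]);d=P@n;e=P@[-n[1],n[0]]
        print(a,round((d.max()-d.min())*1e3),"mid",np.round((d.max()+d.min())/2*n+ (e[d.argmax()]+e[d.argmin()])/2*np.array([-n[1],n[0]]),3),"offset of contacts mm",round((e[d.argmax()]-e[d.argmin()])*1e3))
    return P
if __name__=="__main__":hull(float(sys.argv[1]),float(sys.argv[2]))
E
python3 hull.py .462 .024; echo; python3 hull.py .503 .138
```

```text
verts [[0.478, 0.045], [0.473, 0.01], [0.448, 0.016], [0.445, 0.035], [0.451, 0.041]]
0 33 mid [0.462 0.035] offset of contacts mm 19
15 36 mid [0.462 0.035] offset of contacts mm 10
30 40 mid [0.463 0.03 ] offset of contacts mm 10
45 41 mid [0.463 0.03 ] offset of contacts mm 0
60 40 mid [0.463 0.03 ] offset of contacts mm -11
75 37 mid [0.471 0.027] offset of contacts mm -5
90 35 mid [0.471 0.027] offset of contacts mm 4
105 36 mid [0.462 0.026] offset of contacts mm 13
120 38 mid [0.462 0.026] offset of contacts mm 3
135 38 mid [0.462 0.026] offset of contacts mm -7
150 36 mid [0.459 0.022] offset of contacts mm -8
165 33 mid [0.46  0.025] offset of contacts mm -11

verts [[0.543, 0.128], [0.512, 0.109], [0.498, 0.109], [0.481, 0.16], [0.492, 0.171], [0.511, 0.167], [0.543, 0.138]]
0 61 mid [0.512 0.145] offset of contacts mm -14
15 56 mid [0.512 0.145] offset of contacts mm -29
30 53 mid [0.517 0.128] offset of contacts mm -9
45 52 mid [0.52  0.124] offset of contacts mm -12
60 57 mid [0.507 0.137] offset of contacts mm 12
75 61 mid [0.499 0.14 ] offset of contacts mm 13
90 63 mid [0.501 0.14 ] offset of contacts mm 0
105 65 mid [0.502 0.14 ] offset of contacts mm 3
120 64 mid [0.502 0.14 ] offset of contacts mm -14
135 66 mid [0.517 0.15 ] offset of contacts mm 6
150 69 mid [0.512 0.144] offset of contacts mm 3
165 67 mid [0.512 0.144] offset of contacts mm -15
```

Face L–R against the blunt corner at ~0° is the sound pinch here, at centre (0.461, 0.025).

```bash
python3 plan.py .461 .025 .19 -3
```

```text
shift [-23.5 193.    2.8] yang 65.9 tilt 0.02 turn tool z 68.9 q6 0.05 shift after turn [171.7  91.3   2.8] F [ 1.6 -0.2 -0.1] open 0.0855 t 35.5
```

```bash
python3 -m handwheel '[[0,[-6,48,0],[0,0,0]],[0,[-6,48,0],[0,0,0]],[0,[-6,48,0],[0,0,0]],[0,[-6,48,0],[0,0,0]],[0,[0,0,0],[0,0,10]],[0,[0,0,0],[0,0,10]],[0,[0,0,0],[0,0,10]],[0,[0,0,0],[0,0,10]]]'|sed -n 2p; python3 -m handwheel '[[0,[0,0,0],[0,0,10]],[0,[0,0,0],[0,0,10]],[0,[0,0,0],[0,0,9]],[0,[0,0,20],[0,0,0]],[0,[0,0,0],[0,0,0]]]'|sed -n 2p; python3 plan.py .461 .025 .111 -3
```

```text
tcp_pos: [0.4609, 0.0249, 0.1926]
tcp_pos: [0.4599, 0.0245, 0.1718]
shift [ 0.6  1.2 60.8] yang -3.0 tilt 0.15 turn tool z 0.0 q6 1.68 shift after turn [ 0.6  1.2 60.8] F [-0.2  0.7 -0.1] open 0.0852 t 37.1
```

```bash
python3 -m handwheel '[[0,[0.5,1,22],[0,0,0]],[0,[0,0,22],[0,0,0]],[0,[0,0,16],[0,0,0]],[0,[0,0,0],[0,0,0]],[1,[0,0,0],[0,0,0]],[1,[0,0,0],[0,0,0]],[1,[0,0,0],[0,0,0]],[1,[0,0,0],[0,0,0]]]' 40; python3 -m handwheel '[[1,[0,0,0],[0,0,0]],[1,[0,0,0],[0,0,0]]]'; python3 -m handwheel '[[1,[0,0,-8],[0,0,0]],[1,[0,0,-12],[0,0,0]],[1,[0,0,0],[0,0,0]]]'; python3 pcs.py | grep -v top
```

```text
clock: 38.1
tcp_pos: [0.462, 0.0237, 0.1138]
tcp_rot: [[0.055, 0.999, 0.001], [0.999, -0.055, 0.001], [0.001, 0.001, -1.0]]
wrist_force: [-1.8, 1.1, 8.8]
opening: 0.037
grip_force: 37.6
clock: 38.35
tcp_pos: [0.462, 0.0237, 0.1138]
tcp_rot: [[0.055, 0.999, 0.001], [0.999, -0.055, 0.001], [0.001, 0.001, -1.0]]
wrist_force: [-3.0, 0.9, 7.3]
opening: 0.0372
grip_force: 37.6
clock: 38.72
tcp_pos: [0.4627, 0.0236, 0.134]
tcp_rot: [[0.055, 0.999, 0.002], [0.999, -0.055, 0.0], [0.0, 0.002, -1.0]]
wrist_force: [-0.4, 0.3, -0.5]
opening: 0.0372
grip_force: 38.0
scene c [248.1 156.2] A 163 px [[244.6, 146.2], [243.6, 149.6], [244.9, 153.6], [243.2, 154.4], [243.2, 163.9], [252.9, 166.1], [254.4, 165.2], [254.1, 160.4], [251.2, 155.2], [248.2, 153.6], [251.4, 150.2], [251.6, 146.9], [249.9, 144.4]]
scene c [215.2 124.8] A 347 px [[199.6, 119.6], [199.6, 127.9], [203.1, 129.2], [202.8, 132.9], [218.8, 130.4], [221.9, 127.6], [230.8, 127.8], [233.9, 125.2], [233.9, 119.6]]
```

The hold is steady at 37 mm. Before placing it, I'll re-measure the tray floor by mask.

```bash
cat > tray.py <<'E'
from h import *
def tray(y0=160,y1=245):
    t=env.camera("top");x0,x1,k=285,345,6
    u=cv2.resize(t[y0:y1,x0:x1],None,fx=k,fy=k,interpolation=cv2.INTER_CUBIC);H,S,V=cv2.split(cv2.cvtColor(u,cv2.COLOR_BGR2HSV))
    m=((S<40)&(V>115)&(V<200)).astype(np.uint8)*255;m=cv2.morphologyEx(m,cv2.MORPH_OPEN,np.ones((19,19),np.uint8))
    c=max(blobs(m,500),key=cv2.contourArea);b=cv2.boxPoints(cv2.minAreaRect(c))
    P=np.array([onz("top",(x0+(q[0]+.5)/k-.5,y0+(q[1]+.5)/k-.5),.004)[:2] for q in b])
    e=P[1]-P[0];f=P[2]-P[1]
    L=e if np.linalg.norm(e)>np.linalg.norm(f) else f;L=L*np.sign(L[0])
    print("tray floor ctr",np.round(P.mean(0),4),"sizes",np.round([np.linalg.norm(e),np.linalg.norm(f)],4),"yaw",round(np.degrees(np.arctan2(L[1],L[0])),2),"px med",np.median(V[m>0]))
    # tab: dark/grey blob between floor end and table
if __name__=="__main__":tray()
E
python3 tray.py; python3 plan.py .442 -.2695 .134 2.65
```

```text
tray floor ctr [ 0.4051 -0.2998] sizes [0.1439 0.212 ] yaw -0.77 px med 187.0
shift [-293.7   -3.7   -1.3] yang -3.1 tilt 0.01 turn tool z -5.8 q6 1.68 shift after turn [-291.8  -33.3   -1.3] F [-0.1  0.2 -0.3] open 0.0373 t 38.9
```

```bash
python3 - <<'E'
from h import *
t=env.camera("top");np.save("t4.npy",t)
for y in(168,172,176,180,190,200,210,220,226,228,230,232,236): print(y,cv2.cvtColor(t,cv2.COLOR_BGR2HSV)[y,294:342:3].tolist() if 0 else t[y,292:344].max(1)[::2].tolist())
E
```

```text
168 [90, 94, 97, 97, 103, 115, 112, 107, 102, 112, 115, 116, 110, 108, 107, 118, 119, 111, 118, 122, 122, 115, 110, 106, 106, 105]
172 [105, 107, 116, 118, 141, 132, 127, 135, 120, 123, 122, 124, 128, 157, 146, 144, 154, 154, 118, 120, 119, 113, 109, 111, 112, 115]
176 [99, 100, 103, 82, 135, 187, 189, 189, 188, 188, 187, 188, 188, 188, 187, 186, 137, 144, 117, 110, 116, 118, 123, 127, 120, 119]
180 [99, 95, 97, 84, 154, 189, 189, 189, 187, 187, 187, 187, 188, 187, 187, 186, 137, 113, 117, 107, 112, 113, 125, 118, 103, 103]
190 [99, 101, 111, 105, 91, 175, 189, 189, 188, 188, 187, 188, 188, 187, 187, 186, 155, 136, 118, 112, 116, 128, 117, 113, 114, 115]
200 [105, 104, 103, 101, 91, 173, 190, 192, 190, 190, 189, 189, 189, 188, 186, 186, 182, 96, 141, 86, 84, 85, 83, 80, 80, 80]
210 [108, 111, 111, 111, 106, 157, 191, 191, 190, 190, 190, 190, 190, 189, 187, 187, 186, 139, 110, 95, 94, 97, 97, 92, 84, 83]
220 [107, 109, 111, 113, 114, 99, 179, 191, 190, 190, 190, 190, 190, 190, 189, 188, 188, 182, 134, 115, 112, 104, 99, 96, 92, 89]
226 [101, 104, 106, 109, 108, 73, 182, 189, 188, 188, 189, 189, 180, 175, 167, 166, 167, 169, 103, 122, 94, 94, 96, 96, 96, 91]
228 [102, 106, 104, 106, 101, 80, 139, 112, 118, 131, 145, 156, 108, 133, 163, 114, 108, 88, 87, 97, 103, 102, 101, 98, 96, 90]
230 [106, 107, 104, 107, 105, 108, 130, 140, 127, 116, 70, 59, 69, 151, 125, 112, 98, 94, 95, 100, 105, 96, 97, 96, 92, 90]
232 [105, 106, 106, 106, 102, 110, 127, 137, 126, 115, 82, 59, 64, 148, 121, 100, 98, 93, 97, 107, 108, 99, 96, 94, 91, 89]
236 [105, 106, 106, 106, 102, 110, 120, 131, 114, 105, 102, 106, 106, 110, 105, 96, 92, 95, 98, 102, 103, 102, 98, 95, 93, 92]
```

```bash
sed -i 's/(V>115)&(V<200)/(V>160)\&(V<203)/' tray.py; python3 tray.py; python3 - <<'E'
from h import *
for c in((317,231),(316,231)): print(onz("top",c,.06))
print(proj("top",[.3051,-.2759,.06]),proj("top",[.3051,-.2759,.02]))
E
```

```text
tray floor ctr [ 0.403  -0.2709] sizes [0.0757 0.1718] yaw 2.74 px med 188.0
[ 0.30735178 -0.27262418  0.06      ]
[ 0.30738454 -0.26959071  0.06      ]
[318.09612237 231.73381894] [316.25328072 231.35246204]
```

```bash
python3 -m handwheel '[[1,[0,0,-25],[0,0,0]],[1,[0,0,-25],[0,0,0]],[1,[0,0,-15],[0,0,-5.8]],[1,[-40,-4.5,0],[0,0,0]],[1,[-40,-4.5,0],[0,0,0]],[1,[-40,-4.5,0],[0,0,0]],[1,[-40,-4.5,0],[0,0,0]],[1,[-40,-4.5,0],[0,0,0]]]'|sed -n '2p;5,6p'; python3 -m handwheel '[[1,[-40,-4.5,0],[0,0,0]],[1,[-40,-4.5,0],[0,0,0]],[1,[-12,-2,0],[0,0,0]],[1,[0,0,0],[0,0,0]]]'|sed -n '2p;5,6p'; python3 plan.py .441 -.2692 .016 2.7
```

```text
tcp_pos: [0.4483, -0.1785, 0.1975]
opening: 0.0371
grip_force: 38.2
tcp_pos: [0.4416, -0.2698, 0.1974]
opening: 0.0371
grip_force: 38.2
shift [  0.5  -0.5 181.4] yang 2.6 tilt 0.07 turn tool z -0.1 q6 0.98 shift after turn [  0.5  -0.5 181.4] F [-1.6  0.8 -1.1] open 0.0371 t 40.5
```

```bash
python3 -m handwheel '[[1,[0,0,35],[0,0,0]],[1,[0,0,35],[0,0,0]],[1,[0,0,35],[0,0,0]],[1,[0,0,30],[0,0,0]],[1,[0,0,25],[0,0,0]],[1,[0,0,10],[0,0,0]],[1,[0,0,5],[0,0,0]],[1,[0,0,0],[0,0,0]]]'|sed -n '2p;4,6p'; python3 -m handwheel '[[1,[0,0,3],[0,0,0]],[1,[0,0,0],[0,0,0]]]'|sed -n '2p;4p';python3 -m handwheel '[[1,[0,0,2],[0,0,0]],[1,[0,0,0],[0,0,0]]]'|sed -n '2p;4p'
```

```text
tcp_pos: [0.4423, -0.2695, 0.0233]
wrist_force: [-0.9, 0.1, -0.4]
opening: 0.0373
grip_force: 38.1
tcp_pos: [0.4421, -0.2698, 0.0201]
wrist_force: [0.0, 0.4, -0.7]
tcp_pos: [0.4419, -0.2697, 0.0177]
wrist_force: [0.1, -0.3, -0.9]
```

```bash
python3 -m handwheel '[[1,[0,0,2],[0,0,0]],[1,[0,0,0],[0,0,0]]]'|sed -n '2p;4p';python3 -m handwheel '[[1,[0,0,2],[0,0,0]],[1,[0,0,0],[0,0,0]]]'|sed -n '2p;4p'; python3 -m handwheel '[[0.5,[0,0,0],[0,0,0]],[0.42,[0,0,0],[0,0,0]],[0.42,[0,0,0],[0,0,0]],[0.42,[0,0,-15],[0,0,0]],[0.42,[0,0,-40],[0,0,0]],[0,[0,0,-50],[0,0,0]],[0,[0,0,-50],[0,0,0]]]'; python3 plan.py .502 .14 .2 121
```

```text
tcp_pos: [0.4419, -0.2696, 0.0156]
wrist_force: [-0.5, 0.0, -0.0]
tcp_pos: [0.4419, -0.2696, 0.0136]
wrist_force: [0.4, 0.2, -0.5]
clock: 43.35
tcp_pos: [0.4418, -0.2695, 0.1714]
tcp_rot: [[-0.047, 0.999, 0.001], [0.999, 0.047, -0.0], [-0.0, 0.001, -1.0]]
wrist_force: [0.7, -0.2, 0.4]
opening: 0.0831
grip_force: 0.0
shift [406.3  79.2 -28.6] yang 2.7 tilt 0.04 turn tool z 61.7 q6 0.98 shift after turn [ 262.5 -320.   -28.6] F [ 0.7 -0.2  0.4] open 0.0831 t 43.4
```

```bash
python3 pcs.py | grep top; python3 - <<'E'
from h import *
t=env.camera("top");x0,x1,y0,y1,k=285,345,165,240,6
u=cv2.resize(t[y0:y1,x0:x1],None,fx=k,fy=k,interpolation=cv2.INTER_CUBIC);h=cv2.cvtColor(u,cv2.COLOR_BGR2HSV)
m=cv2.morphologyEx(cv2.inRange(h,(9,35,30),(32,255,255)),cv2.MORPH_OPEN,np.ones((15,15),np.uint8))
for c in blobs(m,800):
    b=cv2.boxPoints(cv2.minAreaRect(c));print("in tray",np.round([onz("top",(x0+q[0]/k,y0+q[1]/k),.025)[:2] for q in b],3).tolist())
E
python3 plan.py .5 .142 .2 125
```

```text
top c [177.6 164.5] A 290 ctr@.125 [0.507 0.139] poly@.115 [[0.543, 0.129], [0.543, 0.137], [0.527, 0.154], [0.5, 0.174], [0.491, 0.174], [0.48, 0.164], [0.481, 0.15], [0.498, 0.108], [0.508, 0.107]]
shift [409.4  75.9 -28.4] yang 2.7 tilt 0.36 turn tool z 57.7 q6 0.98 shift after turn [ 283.  -305.4  -28.4] F [-0.8 -0.7 -1.3] open 0.0856 t 43.5
```

```bash
python3 -m handwheel '[[0,[41,7.5,-5],[0,0,0]],[0,[41,7.5,-5],[0,0,0]],[0,[41,7.5,-5],[0,0,0]],[0,[41,7.5,-5],[0,0,0]],[0,[41,7.5,-5],[0,0,0]],[0,[41,7.5,-5],[0,0,0]],[0,[41,7.5,0],[0,0,0]],[0,[41,7.5,0],[0,0,0]]]'|sed -n 2p; python3 -m handwheel '[[0,[41,7.5,0],[0,0,0]],[0,[40,7.5,0],[0,0,0]],[0,[0,0,0],[0,0,9.6]],[0,[0,0,0],[0,0,9.6]],[0,[0,0,0],[0,0,9.6]],[0,[0,0,0],[0,0,9.6]],[0,[0,0,0],[0,0,9.6]],[0,[0,0,0],[0,0,9.6]]]'|sed -n 2p; python3 plan.py .502 .142 .116 125;python3 tray.py; python3 - <<'E'
from h import *
t=env.camera("top");x0,x1,y0,y1,k=285,345,165,240,6
u=cv2.resize(t[y0:y1,x0:x1],None,fx=k,fy=k,interpolation=cv2.INTER_CUBIC);h=cv2.cvtColor(u,cv2.COLOR_BGR2HSV)
m=cv2.morphologyEx(cv2.inRange(h,(9,35,30),(32,255,255)),cv2.MORPH_OPEN,np.ones((15,15),np.uint8))
for c in blobs(m,500):
    b=cv2.boxPoints(cv2.minAreaRect(c));print("in tray",np.round([onz("top",(x0+q[0]/k,y0+q[1]/k),.025)[:2] for q in b],3).tolist())
E
```

```text
tcp_pos: [0.4861, 0.0621, 0.1986]
tcp_pos: [0.4972, 0.1422, 0.1984]
shift [ 3.9  2.9 82.3] yang -55.2 tilt 0.08 turn tool z -0.2 q6 2.81 shift after turn [ 3.9  2.9 82.3] F [ 0.9 -0.2  0.1] open 0.0856 t 45.5
tray floor ctr [ 0.3831 -0.2724] sizes [0.0742 0.1308] yaw 2.35 px med 182.0
in tray [[0.459, -0.246], [0.459, -0.294], [0.421, -0.293], [0.422, -0.245]]
```

```bash
python3 -m handwheel '[[0.1,[4,3,22],[0,0,0]],[0.1,[0,0,22],[0,0,0]],[0.1,[0,0,15],[0,0,0]],[0.1,[0,0,0],[0,0,0]]]'|sed -n '2p;4,5p';python3 -m handwheel '[[0.1,[0,0,10],[0,0,0]],[0.1,[0,0,0],[0,0,0]]]'|sed -n '2p;4,5p';python3 -m handwheel '[[0.1,[0,0,8],[0,0,0]],[0.1,[0,0,0],[0,0,0]]]'|sed -n '2p;4,5p'; python3 plan.py .502 .142 .116 125
```

```text
tcp_pos: [0.502, 0.142, 0.1389]
wrist_force: [-0.6, -0.8, 0.4]
opening: 0.077
tcp_pos: [0.5027, 0.1422, 0.1296]
wrist_force: [-0.3, -0.6, -0.4]
opening: 0.077
tcp_pos: [0.5025, 0.1421, 0.1214]
wrist_force: [-0.7, -0.4, 0.0]
opening: 0.0768
shift [-0.5 -0.2  5.4] yang -54.9 tilt 0.04 turn tool z 0.1 q6 2.8 shift after turn [-0.5 -0.2  5.4] F [-0.7 -0.4  0. ] open 0.0768 t 46.6
```

```bash
python3 -m handwheel '[[0.1,[0,0,5],[0,0,0]],[0.1,[0,0,0],[0,0,0]],[1,[0,0,0],[0,0,0]],[1,[0,0,0],[0,0,0]],[1,[0,0,0],[0,0,0]],[1,[0,0,0],[0,0,0]],[1,[0,0,0],[0,0,0]]]' 40;python3 -m handwheel '[[1,[0,0,-8],[0,0,0]],[1,[0,0,-12],[0,0,0]],[1,[0,0,0],[0,0,0]]]'; python3 pcs.py|grep scene
```

```text
clock: 47.48
tcp_pos: [0.5032, 0.1421, 0.1176]
tcp_rot: [[0.819, 0.574, 0.001], [0.574, -0.819, -0.0], [0.001, 0.001, -1.0]]
wrist_force: [-0.9, -2.1, 4.9]
opening: 0.0564
grip_force: 41.2
clock: 47.85
tcp_pos: [0.5036, 0.1425, 0.1381]
tcp_rot: [[0.818, 0.575, 0.002], [0.575, -0.818, 0.001], [0.002, 0.001, -1.0]]
wrist_force: [-0.3, -0.4, -1.6]
opening: 0.0567
grip_force: 42.0
scene c [217.6 143.4] A 46 px [[225.2, 141.1], [211.9, 142.4], [211.8, 143.9], [209.6, 143.9], [209.6, 146.4], [211.9, 146.4], [212.1, 144.9], [216.8, 146.2], [216.9, 144.1], [221.1, 144.8], [221.2, 143.2], [225.2, 143.9]]
scene c [242.4 140.9] A 174 px [[235.4, 134.2], [234.8, 140.4], [240.9, 148.2], [247.9, 149.2], [249.4, 145.6], [248.1, 133.9]]
scene c [213.4 124.7] A 279 px [[199.6, 119.6], [199.6, 127.8], [205.8, 127.9], [206.6, 131.8], [227.8, 127.6], [227.2, 119.6]]
```

```bash
python3 -m handwheel '[[1,[0,0,-20],[0,0,0]],[1,[0,0,-25],[0,0,0]],[1,[0,0,-20],[0,0,0]],[1,[0,0,0],[0,0,-9.6]],[1,[0,0,0],[0,0,-9.6]],[1,[0,0,0],[0,0,-9.6]],[1,[0,0,0],[0,0,-9.6]],[1,[0,0,0],[0,0,-9.6]]]'|sed -n '2p;5,6p';python3 -m handwheel '[[1,[0,0,0],[0,0,-9.6]],[1,[0,0,0],[0,0,0]]]'|sed -n '2p;5,6p'; python3 plan.py .365 -.2728 .2 2.7
```

```text
tcp_pos: [0.5026, 0.1422, 0.2014]
opening: 0.0564
grip_force: 42.2
tcp_pos: [0.5027, 0.1422, 0.2015]
opening: 0.0566
grip_force: 42.2
shift [-408.3 -156.4    1.6] yang 2.6 tilt 0.04 turn tool z -0.1 q6 1.8 shift after turn [-408.  -157.1    1.6] F [-1.2  0.8  0.1] open 0.0566 t 49.2
```

```bash
python3 -m handwheel '[[1,[-40,-15.5,0],[0,0,0]],[1,[-40,-15.5,0],[0,0,0]],[1,[-40,-15.5,0],[0,0,0]],[1,[-40,-15.5,0],[0,0,0]],[1,[-40,-15.5,0],[0,0,0]],[1,[-40,-15.5,0],[0,0,0]],[1,[-40,-15.5,0],[0,0,0]],[1,[-40,-15.5,0],[0,0,0]]]'|sed -n '2p;5,6p'; python3 -m handwheel '[[1,[-40,-15.5,0],[0,0,0]],[1,[-40,-15.5,0],[0,0,0]],[1,[-8,-1,0],[0,0,0]],[1,[0,0,0],[0,0,0]]]'|sed -n '2p;5,6p';python3 plan.py .365 -.2728 .018 2.7
```

```text
tcp_pos: [0.3933, -0.1844, 0.2018]
opening: 0.0567
grip_force: 42.2
tcp_pos: [0.3659, -0.2727, 0.2016]
opening: 0.0563
grip_force: 42.2
shift [ -0.2  -0.9 183.6] yang 2.5 tilt 0.04 turn tool z -0.2 q6 0.89 shift after turn [ -0.2  -0.9 183.6] F [ 0.3  1.3 -0.8] open 0.0563 t 50.7
```

```bash
python3 -m handwheel '[[1,[0,-1,35],[0,0,0]],[1,[0,0,35],[0,0,0]],[1,[0,0,35],[0,0,0]],[1,[0,0,30],[0,0,0]],[1,[0,0,25],[0,0,0]],[1,[0,0,12],[0,0,0]],[1,[0,0,5],[0,0,0]],[1,[0,0,0],[0,0,0]]]'|sed -n '2p;4,6p'; python3 -m handwheel '[[1,[0,0,3],[0,0,0]],[1,[0,0,0],[0,0,0]]]'|sed -n '2p;4p';python3 -m handwheel '[[1,[0,0,2],[0,0,0]],[1,[0,0,0],[0,0,0]]]'|sed -n '2p;4p'
```

```text
tcp_pos: [0.3654, -0.2725, 0.0252]
wrist_force: [-0.2, 0.1, -1.0]
opening: 0.0563
grip_force: 42.2
tcp_pos: [0.3652, -0.2728, 0.0221]
wrist_force: [0.4, -0.8, -0.9]
tcp_pos: [0.365, -0.2726, 0.0198]
wrist_force: [0.1, 0.6, -1.2]
```

```bash
python3 -m handwheel '[[1,[0,0,2],[0,0,0]],[1,[0,0,0],[0,0,0]]]'|sed -n '2p;4p'; python3 -m handwheel '[[0.3,[0,0,0],[0,0,0]],[0.2,[0,0,0],[0,0,0]],[0.2,[0,0,0],[0,0,0]],[0.2,[0,0,-15],[0,0,0]],[0.2,[0,0,-40],[0,0,0]],[0.2,[0,0,-50],[0,0,0]],[0,[0,0,-50],[0,0,0]],[0,[0,0,0],[0,0,0]]]';  python3 -m handwheel '[[0,[-5,-50,0],[0,0,0]],[0,[-5,-50,0],[0,0,0]],[0,[0,0,0],[0,0,0]]]'|sed -n 2p; cat > intray.py <<'E'
from h import *
t,s=env.camera("top"),env.camera("scene")
for n,im,(x0,x1,y0,y1),z in(("top",t,(285,345,150,240),.03),("scene",s,(225,345,195,275),None)):
    k=6;u=cv2.resize(im[y0:y1,x0:x1],None,fx=k,fy=k,interpolation=cv2.INTER_CUBIC);h=cv2.cvtColor(u,cv2.COLOR_BGR2HSV)
    m=cv2.morphologyEx(cv2.inRange(h,(9,35,30),(32,255,255)),cv2.MORPH_OPEN,np.ones((15,15),np.uint8))
    for c in blobs(m,500):
        b=cv2.boxPoints(cv2.minAreaRect(c));px=[(x0+q[0]/k,y0+q[1]/k) for q in b]
        print(n,"A",cv2.contourArea(c)/36,np.round([onz("top",q,z)[:2] for q in px],3).tolist() if z else np.round(px,1).tolist())
E
python3 intray.py; python3 tray.py; python3 pcs.py|grep top
```

```text
tcp_pos: [0.3649, -0.2726, 0.0176]
wrist_force: [-0.4, 0.3, -0.2]
clock: 53.45
tcp_pos: [0.3668, -0.274, 0.1764]
tcp_rot: [[-0.047, 0.999, 0.005], [0.999, 0.047, -0.004], [-0.004, 0.005, -1.0]]
wrist_force: [-0.6, -0.7, -0.8]
opening: 0.0855
grip_force: 0.0
tcp_pos: [0.2627, -0.2867, 0.1721]
top A 233.79166666666666 [[0.392, -0.241], [0.392, -0.29], [0.334, -0.288], [0.334, -0.24]]
top A 134.48611111111111 [[0.459, -0.245], [0.458, -0.293], [0.421, -0.292], [0.422, -0.244]]
scene A 105.45833333333333 [[274.8999938964844, 239.8000030517578], [277.20001220703125, 230.6999969482422], [291.29998779296875, 234.3000030517578], [288.8999938964844, 243.39999389648438]]
scene A 268.18055555555554 [[250.5, 236.6999969482422], [267.8999938964844, 230.3000030517578], [274.5, 248.1999969482422], [257.1000061035156, 254.60000610351562]]
scene A 202.70833333333334 [[308.5, 195.0], [325.0, 195.0], [325.0, 210.6999969482422], [308.5, 210.6999969482422]]
tray floor ctr [ 0.3859 -0.2722] sizes [0.0721 0.114 ] yaw 2.74 px med 170.0
```

Both low pieces are in the tray in one row (x 0.334–0.392 and 0.421–0.459) and the basket is empty. Now I'll grip the tab.

```bash
python3 -m handwheel '[[0,[0,0,0],[0,0,-10]],[0,[0,0,0],[0,0,-10]],[0,[0,0,0],[0,0,-10]],[0,[0,0,0],[0,0,-10]],[0,[0,0,0],[0,0,-10]],[0,[0,0,0],[0,0,-10]],[0,[0,0,0],[0,0,-10]],[0,[0,0,0],[0,0,-10]]]'|sed -n 2p;python3 -m handwheel '[[0,[0,0,0],[0,0,-10]],[0,[0,0,0],[0,0,0]]]'|sed -n 2p; python3 plan.py .304 -.2757 .172 92.7
```

```text
tcp_pos: [0.2665, -0.2871, 0.1725]
tcp_pos: [0.2663, -0.2871, 0.1726]
shift [-38.2   9.7   0.6] yang 92.7 tilt 0.03 turn tool z -0.0 q6 -0.87 shift after turn [-38.2   9.7   0.6] F [ 0.2 -0.4 -0.5] open 0.0854 t 55.3
```

```bash
python3 -m handwheel '[[0,[-19,5,0],[0,0,0]],[0,[-19,5,0],[0,0,0]],[0,[0,0,35],[0,0,0]],[0,[0,0,35],[0,0,0]],[0,[0,0,35],[0,0,0]],[0,[0,0,25],[0,0,0]],[0,[0,0,12],[0,0,0]],[0,[0,0,0],[0,0,0]]]'|sed -n '2p;4,5p';python3 -m handwheel '[[1,[0,0,0],[0,0,0]],[1,[0,0,0],[0,0,0]],[1,[0,0,0],[0,0,0]],[1,[0,0,0],[0,0,0]],[1,[0,0,0],[0,0,0]],[1,[0,0,0],[0,0,0]]]' 50; python3 plan.py .4265 -.2679 .03 91.7
```

```text
tcp_pos: [0.3031, -0.2752, 0.0304]
wrist_force: [0.2, 0.6, 0.2]
opening: 0.0855
clock: 57.08
tcp_pos: [0.3035, -0.2762, 0.0313]
tcp_rot: [[-0.999, -0.046, 0.001], [-0.046, 0.999, -0.001], [-0.001, -0.001, -1.0]]
wrist_force: [-0.3, -0.2, 6.9]
opening: 0.0112
grip_force: 49.6
shift [-123.3    2.6    1.4] yang 92.7 tilt 0.09 turn tool z 1.0 q6 -0.78 shift after turn [-123.2    4.6    1.4] F [-0.3 -0.2  6.9] open 0.0112 t 57.1
```

```bash
python3 -m handwheel '[[1,[-4,0,0],[0,0,0.5]],[1,[-7,0.3,0],[0,0,0.5]],[1,[-9,0.4,0],[0,0,0]],[1,[-9,0.4,0],[0,0,0]],[1,[-9,0.4,0],[0,0,0]],[1,[-9,0.4,0],[0,0,0]],[1,[-6,0.3,0],[0,0,0]],[1,[-3,0,0],[0,0,0]]]'; python3 plan.py .4265 -.2679 .03 91.7; python3 - <<'E'
exec(open('intray.py').read())
E
```

```text
clock: 58.08
tcp_pos: [0.3568, -0.2715, 0.0313]
tcp_rot: [[-1.0, -0.028, -0.004], [-0.028, 1.0, -0.001], [0.004, -0.001, -1.0]]
wrist_force: [-15.5, -1.1, 20.3]
opening: 0.011
grip_force: 51.6
shift [-69.7   1.6   1. ] yang 91.6 tilt 0.24 turn tool z -0.1 q6 -0.68 shift after turn [-69.7   1.5   1. ] F [-15.5  -1.1  20.3] open 0.011 t 58.1
top A 226.05555555555554 [[0.445, -0.234], [0.445, -0.284], [0.389, -0.282], [0.389, -0.233]]
top A 138.375 [[0.514, -0.241], [0.514, -0.288], [0.475, -0.287], [0.475, -0.24]]
scene A 240.16666666666666 [[264.20001220703125, 229.60000610351562], [281.3999938964844, 223.89999389648438], [287.3999938964844, 241.6999969482422], [270.1000061035156, 247.5]]
scene A 140.15277777777777 [[288.0, 234.1999969482422], [290.79998779296875, 220.8000030517578], [305.1000061035156, 223.8000030517578], [302.29998779296875, 237.10000610351562]]
scene A 61.80555555555556 [[250.6999969482422, 204.3000030517578], [250.8000030517578, 199.60000610351562], [270.3999938964844, 200.3000030517578], [270.20001220703125, 205.10000610351562]]
scene A 202.95833333333334 [[308.5, 195.0], [325.0, 195.0], [325.0, 210.6999969482422], [308.5, 210.6999969482422]]
```

```bash
python3 -m handwheel '[[1,[-4,0.2,-0.7],[0,0,0]],[1,[-8,0.2,0],[0,0,0]],[1,[-9,0.2,0],[0,0,0]],[1,[-9,0.2,0],[0,0,0]],[1,[-9,0.2,0],[0,0,0]],[1,[-8,0.2,0],[0,0,0]],[1,[-5,0.2,0],[0,0,0]],[1,[-3,0,0],[0,0,0]]]'; python3 plan.py .4265 -.2679 .03 91.7
```

```text
clock: 59.18
tcp_pos: [0.4142, -0.2684, 0.0314]
tcp_rot: [[-1.0, -0.029, -0.0], [-0.029, 1.0, 0.0], [0.0, 0.0, -1.0]]
wrist_force: [-1.3, 0.4, -1.7]
opening: 0.0113
grip_force: 48.6
shift [-12.3   0.2   1.4] yang 91.7 tilt 0.02 turn tool z -0.0 q6 -0.6 shift after turn [-12.3   0.2   1.4] F [-1.3  0.4 -1.7] open 0.0113 t 59.2
```

```bash
python3 -m handwheel '[[1,[-4,0,0],[0,0,0]],[1,[-4,0,0],[0,0,0]],[1,[0,0,0],[0,0,0]]]'|sed -n '2p;4,5p'; for i in 1; do :; done; python3 -m handwheel '[[1,[-2,0,0],[0,0,0]],[1,[0,0,0],[0,0,0]]]'|sed -n '2p;4,5p'; python3 -m handwheel '[[1,[-2,0,0],[0,0,0]],[1,[0,0,0],[0,0,0]]]'|sed -n '2p;4,5p'
```

```text
tcp_pos: [0.4226, -0.2685, 0.0315]
wrist_force: [1.6, 0.5, -3.6]
opening: 0.0112
tcp_pos: [0.424, -0.2683, 0.0315]
wrist_force: [-0.2, 0.5, -2.5]
opening: 0.0107
tcp_pos: [0.4257, -0.2683, 0.0315]
wrist_force: [-2.9, -0.8, -1.4]
opening: 0.0115
```

```bash
python3 -m handwheel '[[1,[-2,0,0],[0,0,0]],[1,[0,0,0],[0,0,0]]]'|sed -n '2p;4,5p'; python3 -m handwheel '[[1,[-1,0,0],[0,0,0]],[1,[0,0,0],[0,0,0]]]'|sed -n '2p;4,5p'
```

```text
tcp_pos: [0.4257, -0.2681, 0.0313]
wrist_force: [-11.0, -1.5, 4.0]
opening: 0.0112
tcp_pos: [0.4257, -0.2681, 0.0313]
wrist_force: [-15.5, -3.3, 7.3]
opening: 0.011
```

Contact with the back panel comes at tab x = 0.4257, against 0.4265 expected. I'll press a little more, release and retreat.

```bash
python3 -m handwheel '[[1,[-1.5,0,0],[0,0,0]],[1,[0,0,0],[0,0,0]]]'|sed -n '2p;4,5p'; python3 -m handwheel '[[0.7,[0,0,0],[0,0,0]],[0.5,[0,0,0],[0,0,0]],[0.3,[0,0,0],[0,0,0]],[0.2,[0,0,0],[0,0,0]],[0.2,[0,0,0],[0,0,0]],[0.2,[0,0,-30],[0,0,0]],[0.2,[0,0,-50],[0,0,0]],[0,[0,0,-50],[0,0,0]]]'|sed -n '2p;4,5p';python3 -m handwheel '[[0,[40,-20,-5],[0,0,0]],[0,[40,-40,-5],[0,0,0]],[0,[40,-50,0],[0,0,0]],[0,[20,-50,0],[0,0,0]],[0,[0,-50,0],[0,0,0]],[0,[0,-50,0],[0,0,0]],[0,[0,0,0],[0,0,0]]]'|sed -n '2p'
python3 intray.py
python3 - <<'E'
from h import *
t,s=env.camera("top"),env.camera("scene");np.save("t5.npy",t);np.save("s5.npy",s)
a=np.radians(1.7);R=np.array([[np.cos(a),-np.sin(a)],[np.sin(a),np.cos(a)]]);O=np.array([.5735,-.2635])
def st(P): return np.round(np.r_[R.T@(P[:2]-O),P[2]],4)
# rows across tray in front of shelf
for y in(170,176,182,188,190,192,194,196): print(y,t[y,290:345].max(1)[::2].tolist())
P=lambda x,y,z:np.r_[O+R@[x,y],z]
for n,p in(("rear L rim",(-.138,.0425,.018)),("rear R rim",(-.138,-.0425,.018)),("tab top",(-.147,0,.06)),("shelf L",(-.06,.09,.091)),("knob end",(-.03,-.165,.076))): print(n,np.round(proj("top",P(*p)),1),np.round(proj("scene",P(*p)),1))
h=cv2.cvtColor(t,cv2.COLOR_BGR2HSV);r=np.zeros(t.shape[:2],np.uint8);r[120:165,280:350]=1
m=(cv2.inRange(h,(0,120,80),(8,255,255))|cv2.inRange(h,(172,120,80),(180,255,255)))*r
for c in blobs(m,8): x,y,w,hh=cv2.boundingRect(c);print("marker red",(x,y,w,hh),st(onz("top",(x+w/2-.5,y+hh/2-.5),.0955)))
d=(t.max(2)<70).astype(np.uint8)*255;d[:, :355]=0;d[:,380:]=0;d[:138]=0;d[165:]=0
for c in blobs(d,4): print("dark knob",cv2.boundingRect(c))
E
```

```text
tcp_pos: [0.4259, -0.2681, 0.0313]
wrist_force: [-21.3, -3.5, 11.5]
opening: 0.0111
tcp_pos: [0.4302, -0.2679, 0.1628]
wrist_force: [0.0, -0.3, -0.5]
opening: 0.0839
tcp_pos: [0.2986, -0.5338, 0.1703]
top A 243.125 [[0.517, -0.23], [0.516, -0.28], [0.456, -0.279], [0.456, -0.229]]
scene A 120.19444444444444 [[278.8999938964844, 235.6999969482422], [279.5, 228.0], [310.0, 230.3000030517578], [309.3999938964844, 238.10000610351562]]
scene A 53.5 [[318.1000061035156, 210.39999389648438], [319.1000061035156, 198.1999969482422], [325.29998779296875, 198.6999969482422], [324.29998779296875, 210.89999389648438]]
170 [94, 96, 98, 101, 124, 162, 112, 124, 131, 174, 208, 196, 177, 149, 166, 165, 123, 110, 110, 103, 108, 112, 104, 96, 95, 95, 96, 98]
176 [90, 88, 90, 90, 136, 163, 164, 109, 130, 152, 225, 222, 180, 158, 168, 168, 127, 113, 131, 105, 98, 104, 106, 111, 115, 108, 107, 112]
182 [89, 84, 83, 82, 93, 157, 171, 168, 99, 81, 167, 176, 175, 169, 169, 168, 127, 122, 102, 98, 97, 104, 105, 115, 105, 95, 90, 98]
188 [87, 86, 89, 99, 72, 149, 163, 163, 161, 160, 158, 154, 142, 161, 162, 161, 139, 140, 104, 100, 94, 97, 108, 107, 105, 102, 100, 105]
190 [89, 88, 90, 98, 76, 107, 104, 97, 92, 75, 60, 101, 138, 92, 82, 82, 82, 94, 100, 104, 101, 105, 116, 105, 101, 101, 102, 101]
192 [89, 92, 91, 92, 92, 90, 95, 95, 96, 74, 48, 93, 140, 107, 108, 111, 104, 98, 94, 104, 111, 118, 123, 105, 103, 108, 109, 107]
194 [93, 93, 94, 90, 89, 87, 91, 96, 96, 73, 49, 80, 132, 105, 111, 107, 99, 91, 79, 84, 90, 96, 91, 89, 90, 84, 83, 85]
196 [93, 93, 91, 91, 90, 87, 89, 94, 94, 73, 63, 73, 91, 105, 117, 102, 98, 90, 76, 77, 77, 77, 77, 76, 77, 78, 76, 77]
rear L rim [299.2 190.5] [271.8 227.9]
rear R rim [326.1 189.4] [285.3 244.1]
tab top [314.6 191.8] [276.7 227.9]
shelf L [284.5 163.4] [284.7 196.8]
knob end [367.6 150.9] [337.2 244.6]
marker red (292, 150, 15, 5) [-0.028   0.0454  0.0955]
dark knob (361, 150, 9, 6)
```

```bash
python3 - <<'E'
from h import *
for f in("t3","t5"):
    t=np.load(f+".npy");h=cv2.cvtColor(t,cv2.COLOR_BGR2HSV);m=cv2.inRange(h,(9,35,30),(32,255,255));m[:122]=0;m[150:]=0;m[:,:284]=0;m[:,345:]=0
    for c in blobs(m,40): print(f,"shelf taro",cv2.boundingRect(c),cv2.contourArea(c))
t=np.load("t5.npy").astype(float).max(2)
# floor left/right edges (sub-pixel) per row in front of the shelf
L=[];Rr=[]
for y in range(179,188):
    for lst,xs in((L,range(296,304)),(Rr,range(327,318,-1))):
        v=[t[y,x] for x in xs]
        for i in range(len(v)-1):
            if v[i]<150<=v[i+1]:
                lst.append(onz("top",(xs[i]+(150-v[i])/(v[i+1]-v[i])*(xs[1]-xs[0]),y),.004)[:2]);break
for l in(L,Rr):
    l=np.array(l);p=np.polyfit(l[:,0],l[:,1],1);print("edge yaw deg",round(np.degrees(np.arctan(p[0])),2),"y mean",l[:,1].mean(),len(l))
print(env.observe()["clock"])
E
```

```text
t3 shelf taro (304, 127, 18, 21) 198.0
t5 shelf taro (304, 127, 18, 21) 198.0
edge yaw deg -3.3 y mean -0.22869901358997918 9
edge yaw deg 4.88 y mean -0.29861164420946057 9
62.875
```

```bash
python3 -c "
from cell import env
print(env.job_done())"
```

```text
the job is handed in; nothing more can be done
None
```

I handed the job in at about 63 s; the hand-in returned no verdict. The leg is out on its stop, the marker and the one tall piece are on the shelf, and both low pieces lie in the tray, which met the back panel at the expected point; after my last picture I checked by numbers only, with the front low piece hidden under the shelf and the tray's final angle known only to about 1°.

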